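Top off the desiccant dryer and hold its boost dial

ROBOT

A 7-joint arm with a two-finger parallel gripper is mounted at the origin on the work surface. World frame = base frame: x ahead of the robot, y to its left, z up, the work surface at z = 0. Lengths are in m, angles in rad, forces in N, time in s.
With the tool pointing down it reaches from about 0.425 to 1.025 m from the base axis. Payload 9.4 kg.
Tool frame: the origin (TCP) lies at the very end of the fingers, on their centre line; the grasp point (between the pads) lies 19 mm behind it; x points along the fingers, z is the direction in which the jaws open and shut, and the axes are right-handed (so a half turn about x gives the same grasp; the last joint's range is limited). The gripper opens to 85 mm and grips with 20 to 120 N. Pads are 22 mm wide; open, the fingers measure 114 mm over their backs; the gripper's body (76 mm by 85 mm) begins 54 mm behind the grasp point. The pads swing forward as they close: fully open they stand 13 mm farther back than shut.
Start: joints at [1.243, 0.599, -0.003, 1.599, 0.002, 0.943, -0.08], TCP at [0.18, -0.702, 0.231] pointing down, gripper open.
Joint ranges: [-2.57, 2.57], [-0.35, 1.97], [-1.29, 1.29], [0.11, 2.56], [-1.05, 4.19], [0.11, 1.86], [-2.63, 2.63]. Speed limits (rad/s): [2.22, 2.22, 3.01, 3.01, 3.14, 3.14, 3.14].

INTERFACE

Orientations are given as a unit quaternion [x, y, z, w].
In Python, from station import env gives the robot as it stands.
- The arm moves only by the tool drive_tool, never from a script. Its argument "increments" is a list of rows, each a list of 7 numbers: the opening, from 0 (shut) to 1 (fully open), then the shift along the tool's x, y, z in m, then the turn, a rotation vector about the tool's x, y, z in rad. A call has 1 to 8 rows; each row shifts and turns the pose as measured when the row begins, along the tool's axes as they then stand; what a row does not reach is not made up. A row lasts 1/10 s, in which the tool goes at most 50 mm and 8.59 degrees, less where a joint would pass 70% of its speed; a pose out of reach is approached as far as the arm can. A call with a gripper value outside its range is refused whole. The fingers move at their own pace and stop on an object; "force" is the grip in N (left out, the last holds). Time passes only in rows, so rows that do not move let the fingers close. It gives the time, the measured TCP pose, the force and the opening at its end, in the units of the state.
- env.get_obs(): the state, without advancing time (a new reading comes with each control period).
- env.snapshot(name): name is "scene" or "top"; returns a dict with "color" (400x640x3 uint8, red, green, blue), "camera_matrix" (3x3 intrinsics, pixels), "eye" and "rotation" of the camera in the world. Camera axes: x right, y up, looking along -z (the intrinsics and any distortion apply to the point x, -y, -z); pixel columns grow to the right and rows downward; lengths in m; the calibration is good to about 2 mm. A picture is of the moment at which its call begins. There is no depth.
- env.sign_off(): hands the job in, once; it reports no verdict.
The state is a dict: "time_s": time; "joint_pos": joint angles; "qd": joint speeds; "tau": joint torques, N m; "tcp_pos": TCP position; "tool_rot": TCP orientation; "force": force on the tool from outside, world axes, zero at the start; "ft_torque": the same for the moment, N m; "finger_gap": finger opening in m.
Only numpy, scipy, OpenCV 4.12 (cv2) and the standard library are available. Lean on these libraries where they do the work, as an engineer would, in place of code of your own. Each camera call takes 0.05 s, during which the arm holds its last target.

TASK

Take the crimson-capped canister out of the blue tray and set it, without dropping it, lengthwise in the gap on top of the two blue-capped canisters in the warm-air dryer, so that it rests on both like a small pyramid, and let go of it. Then turn the dryer's dial clockwise past its first two click stops to the third (three orange dots), and keep hold of it there against its return spring: the job finishes while you are still holding the dial. Leave the two lower canisters in their seats and do not disturb the other things on the shelf.

Things in the scene. Friction and masses are not known exactly. Their poses are not given: they have to be found in the camera images.
- dryer: Fixed off-white warm-air dryer box, 170 mm (its x, front to back) by 340 mm (its y), flat deck 85 mm above the shelf. Origin: centre of its underside; x to its back (away from the robot), y to its left, z up. Right half of the deck: dark cradle at x 0, y -75 mm with two canisters side by side, held by ribs 8 mm and end lips 6 mm high. Left half, at x 0, y +95 mm: the dial.
- saddle (a point): Where the loose canister's centre must come to lie: above the gap between the two canisters in the cradle, 147 mm above the shelf; x is the direction of all three drum axes (the dryer's x). Fixed to the dryer.
- canister_left: Canister with dark blue end caps already in the cradle, the left one (dryer y -51 mm). Perforated aluminium drum 46 mm in diameter, 60 mm long, flat ends, 130 g, loose. Origin: its centre (108 mm above the shelf); x is the drum's axis.
- canister_right: The same kind of canister with dark blue end caps, the right one in the cradle (dryer y -99 mm). Origin: its centre; x is the drum's axis.
- canister_loose: Third canister, crimson end caps, same drum: 46 mm in diameter, 60 mm long, flat ends, 90 to 180 g. Lies on its side between 6 mm ribs in the middle of the blue tray. Origin: its centre (27 mm above the shelf at the start); x is the drum's axis. Can be gripped over its flat ends (60 mm) or across the drum (46 mm); over the ends the fingers have more room when it is set on the other two.
- tray: Shallow translucent blue tray, fixed, 190 x 190 mm, 36 mm high, walls and floor 4 mm thick. Origin: centre of its underside. The loose canister lies near its centre (up to 15 mm off along x), axis along the tray's x.
- dial (a joint): Turn of the dryer's dial (rad): 0 off, growing clockwise seen from above. Detents at 0.42 (one blue dot), 0.84 (two blue dots) and 1.26 (three orange dots), hard stop at 1.37. A spring returns it to 0 from anywhere once let go. Turning takes about 0.05 N m at the start, 0.13 N m at the third detent, with ripples of 0.04 N m at the detents.
- dial_grip (a point): Grip point on the dial's upright axis, 113 mm above the shelf. Black dial: round skirt 48 mm across, its top 7.5 mm above the deck, and an upright paddle 46 mm long, 14 mm thick, its top 38.5 mm above the deck (10.5 mm above this point). x runs along the paddle towards its white pointer line and turns with the dial; when off it points 0.63 rad counterclockwise of the dryer's x.
- pump_bottle: Bystander: closed orange pump bottle with a white push head, 64 mm across, 176 mm tall. Origin: centre of its underside.
- dish: Bystander: white ceramic dish, 104 mm across, 30 mm high. Origin: centre of its underside.
- scrubber: Bystander: green hard silicone scrubber, 85 x 60 x 29 mm. Origin: centre of its underside.
- polish_tin: Bystander: round shoe-polish tin with a dark red lid, 76 mm across, 26 mm high. Origin: centre of its underside.
- lint_roller: Bystander: lint roller lying down, 255 mm long, chrome handle towards its -x, white roll (44 mm across, 100 mm long) towards its +x. Origin: on the shelf under the neck of its handle.

How it is judged:
By the outcome, as a careful person would: the job done as asked, in the order asked, and still so for the second after the job is handed in, while the arm keeps its last pose, push and grip.
It also fails if it takes over 48 s, if anything falls off the work surface, if the arm or the gripper's body presses on something with over 40 N, if the wrist force passes 120 N, or if a joint passes its speed limit or range.

## Working session

There is one attempt and no reset: what is moved stays moved. The work goes in short steps, Python scripts to look and compute and a tool call to move; the robot and the scene stay as the last step left them, time stands still between calls to the robot, and variables do not carry over. Pictures are saved under pics/ and viewed, and the job is handed in when it is done.

Besides the shell and the picture viewer there is one more tool, called after "Call:" as a command line: name --pt "numbers of a row" for each row, then --argument value for the rest. drive_tool: Moves the arm, as the interface text tells. Its arguments: {"type":"object","properties":{"increments":{"type":"array","items":{"type":"array","items":{"type":"number"}}},"force":{"type":"number"}},"required":["increments"]}

```bash
mkdir -p pics; ls
cat > look.py <<'E'
import numpy as np, cv2, sys
from station import env
def grab(n,f):
    s=env.snapshot(n); cv2.imwrite(f"pics/{f}.png",s["color"][:,:,::-1]); np.savez(f"pics/{f}.npz",**{k:v for k,v in s.items()}); return s
E
python3 - <<'E'
from look import *
np.set_printoptions(precision=4,suppress=True)
for n in("scene","top"):
    s=grab(n,n+"0"); print({k:v for k,v in s.items() if k!="color"})
print(env.get_obs())
E
```

```text
pics
{'camera_matrix': array([[398.015 ,   0.    , 328.7587],
       [  0.    , 398.015 , 198.2369],
       [  0.    ,   0.    ,   1.    ]]), 'eye': array([1.1817, 0.5035, 0.8548]), 'rotation': array([0.1836, 0.3453, 0.8225, 0.4129])}
{'camera_matrix': array([[380.8594,   0.    , 315.6053],
       [  0.    , 380.8594, 200.2681],
       [  0.    ,   0.    ,   1.    ]]), 'eye': array([0.4251, 0.0604, 1.0879]), 'rotation': array([ 0.0503, -0.0379, -0.6959,  0.7153])}
{'time_s': 0.1, 'joint_pos': array([ 1.2433,  0.6001, -0.0025,  1.6001,  0.0018,  0.9429, -0.0798]), 'qd': array([ 0.0012, -0.0011, -0.0003, -0.0016, -0.0005, -0.0026,  0.0017]), 'tau': array([  0.0038, -77.799 ,   1.5696, -25.8622,   0.0127,   0.0055,
        -0.    ]), 'tcp_pos': array([ 0.1798, -0.7019,  0.2305]), 'tool_rot': array([ 0.4338,  0.5591, -0.4332,  0.5582]), 'force': array([ 0.2405, -0.1944,  0.6129]), 'ft_torque': array([-0.0112, -0.0016,  0.028 ]), 'finger_gap': 0.08532147279263805}
```

View pics/scene0.png

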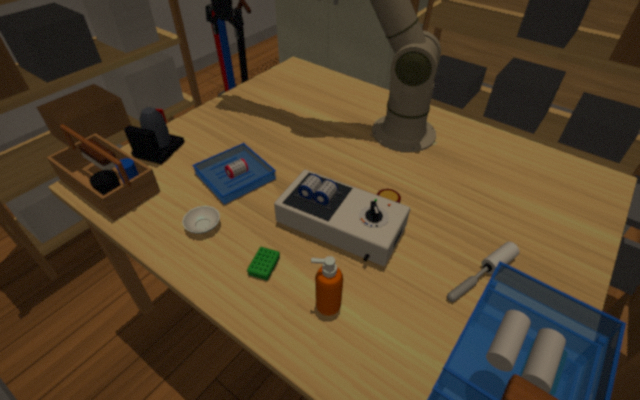

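View pics/top0.png

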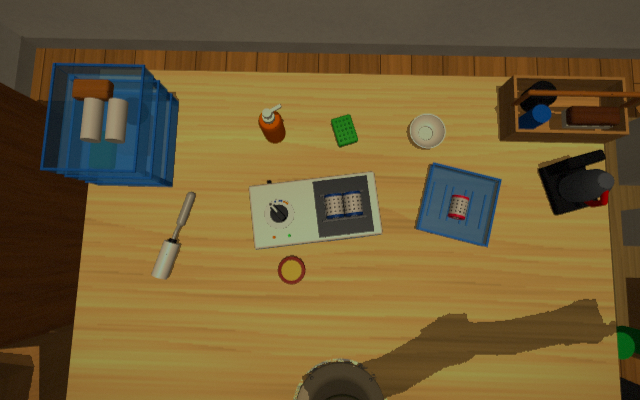

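The scene view shows the dryer at about (342,215), the tray at (235,172) with the crimson canister at (236,167), and the dial at (374,212). In the top view the dryer is at (315,210), the dial at (278,212), the blue canisters at (344,204) and the crimson canister at (458,207). Next I'll enlarge these areas and check the calibration.

```bash
cat >> look.py <<'E'
from scipy.spatial.transform import Rotation as R
def load(f): return np.load(f"pics/{f}.npz")
def ray(s,u,v,z):
    K=s["camera_matrix"]; d=np.array([(u-K[0,2])/K[0,0],-(v-K[1,2])/K[1,1],-1.])
    d=R.from_quat(s["rotation"]).apply(d); e=s["eye"]; return e+d*(z-e[2])/d[2]
def proj(s,p):
    K=s["camera_matrix"]; c=R.from_quat(s["rotation"]).inv().apply(np.array(p)-s["eye"])
    return K[0,2]-K[0,0]*c[0]/c[2], K[1,2]+K[1,1]*c[1]/c[2]
def crop(f,x0,y0,x1,y1,k,o):
    im=cv2.imread(f"pics/{f}.png")[y0:y1,x0:x1]; cv2.imwrite(f"pics/{o}.png",cv2.resize(im,None,fx=k,fy=k,interpolation=cv2.INTER_CUBIC))
E
python3 - <<'E'
from look import *
crop("top0",240,160,390,260,5,"c_dry"); crop("top0",405,155,515,255,6,"c_tray"); crop("scene0",180,130,420,270,3,"c_scene")
for f in("top0","scene0"): print(f,proj(load(f),[0,0,0]),proj(load(f),[0.18,-0.702,0.25]))
E
```

```text
top0 (np.float64(339.9105009643047), np.float64(407.9116965224324)) (np.float64(687.8166467157523), np.float64(378.40858827815487))
scene0 (np.float64(402.9038613858774), np.float64(131.9060604965357)) (np.float64(226.14958081468728), np.float64(33.44993945757295))
```

View pics/c_dry.png

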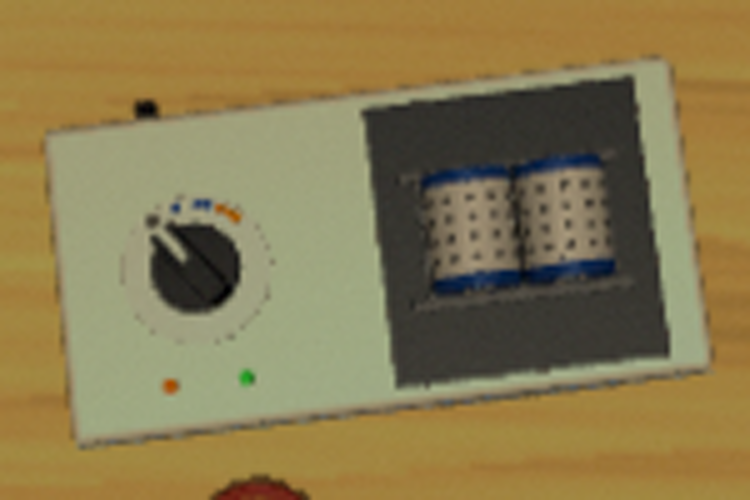

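View pics/c_tray.png

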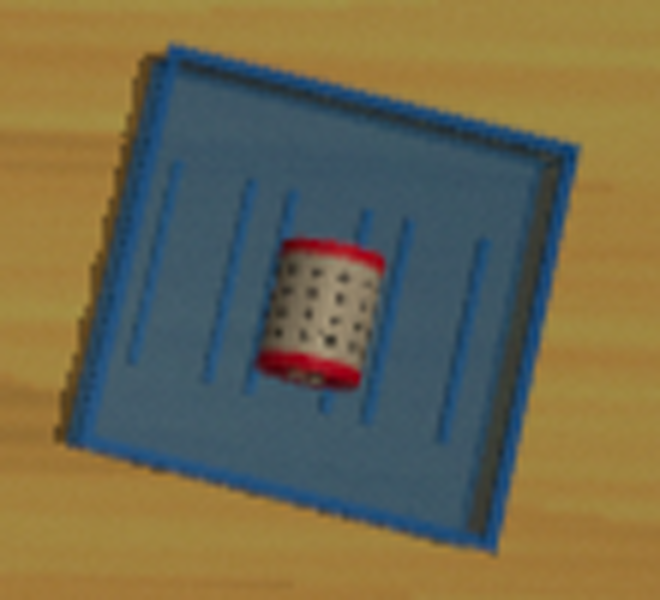

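View pics/c_scene.png

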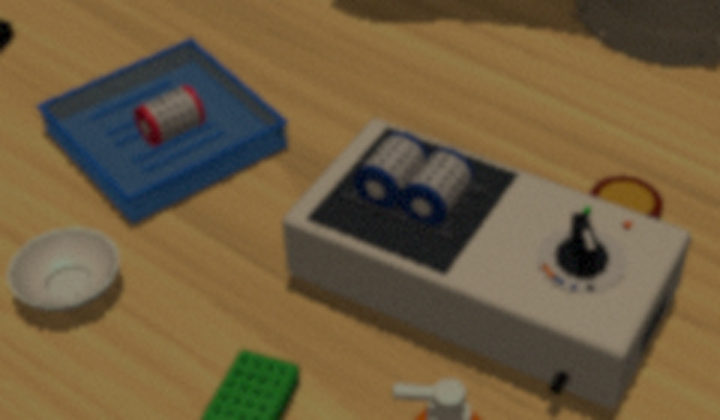

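The crops are clear. In the dryer crop the deck corners are near (48,132), (667,62), (710,370) and (80,443). In the tray crop the rim corners are near (172,45), (578,148), (494,550) and (70,443), with the crimson canister centred near (322,315).

Run:
```python
from look import *
np.set_printoptions(precision=4,suppress=True)
s=load("top0"); c=load("scene0")
def cv(X,Y,x0,y0,k): return x0+(X+.5)/k-.5, y0+(Y+.5)/k-.5
def yaw(v): return np.arctan2(v[1],v[0])
P=[ray(s,*cv(X,Y,240,160,5),0.085) for X,Y in((48,132),(667,62),(710,370),(80,443))] # BL,BR,FR,FL
P=np.array(P); print("deck",P[:,:2],np.linalg.norm(P-np.roll(P,-1,0),axis=1)); print("ctr",P.mean(0),"yaw",yaw(P[0]-P[3]),yaw(P[1]-P[2]),yaw(P[0]-P[1])-np.pi/2)
# scene deck corners: crop k=3 origin 180,130
S=np.array([ray(c,*cv(X,Y,180,130,3),0.085) for X,Y in((620,358),(287,222),(375,123),(690,240))])
print("deck scene",S[:,:2],"ctr",S.mean(0),np.linalg.norm(S-np.roll(S,-1,0),axis=1),yaw(S[0]-S[1])-np.pi/2)
T=np.array([ray(s,*cv(X,Y,405,155,6),0.036) for X,Y in((172,45),(578,148),(494,550),(70,443))])
print("tray",T[:,:2],"ctr",T.mean(0),np.linalg.norm(T-np.roll(T,-1,0),axis=1),yaw(T[0]-T[3]),yaw(T[1]-T[2]),yaw(T[0]-T[1])-np.pi/2)
T=np.array([ray(c,*cv(X,Y,180,130,3),0.036) for X,Y in((135,205),(42,108),(190,42),(286,122))])
print("tray scene",T[:,:2],"ctr",T.mean(0),np.linalg.norm(T-np.roll(T,-1,0),axis=1))
# red & blue masks
for f,st in(("top0",s),("scene0",c)):
    im=cv2.imread(f"pics/{f}.png"); hsv=cv2.cvtColor(im,cv2.COLOR_BGR2HSV)
    red=(((hsv[...,0]<6)|(hsv[...,0]>172))&(hsv[...,1]>170)&(hsv[...,2]>60)).astype('uint8')
    n,l,a,ce=cv2.connectedComponentsWithStats(red)
    for i in range(1,n):
        if a[i,4]>6: print(f,"red",a[i],ce[i],ray(st,*ce[i],0.027)[:2])
    bl=((abs(hsv[...,0].astype(int)-115)<12)&(hsv[...,1]>130)&(hsv[...,2]>30)).astype('uint8')
    n,l,a,ce=cv2.connectedComponentsWithStats(bl)
    for i in range(1,n):
        if 6<a[i,4]<200: print(f,"blue",a[i],ce[i],ray(st,*ce[i],0.108)[:2])
```

```text
deck [[ 0.5845  0.2584]
 [ 0.6309 -0.0714]
 [ 0.4674 -0.0954]
 [ 0.4201  0.2333]] [0.3331 0.1653 0.3322 0.1663]
ctr [0.5257 0.0812 0.085 ] yaw 0.1515497536311404 0.14604097657589082 0.13989342187829235
deck scene [[ 0.5899  0.2616]
 [ 0.6364 -0.0621]
 [ 0.4783 -0.0862]
 [ 0.4333  0.2432]] ctr [0.5345 0.0891 0.085 ] [0.327  0.1599 0.3325 0.1577] 0.1427234624596747
tray [[ 0.6736 -0.2461]
 [ 0.6294 -0.4329]
 [ 0.4431 -0.3892]
 [ 0.4863 -0.1979]] ctr [ 0.5581 -0.3165  0.036 ] [0.1919 0.1914 0.1962 0.1934] -0.25240907603222756 -0.23035204870009507 -0.2319300834428033
tray scene [[ 0.6741 -0.2324]
 [ 0.6304 -0.4219]
 [ 0.4499 -0.3818]
 [ 0.4896 -0.1997]] ctr [ 0.561 -0.309  0.036] [0.1944 0.1849 0.1864 0.1874]
top0 red [600 190   9  15  89] [604.2584 197.427 ] [ 0.5872 -0.7202]
top0 red [452 195  17   5  32] [460.375  196.3438] [ 0.5798 -0.3232]
top0 red [587 201   6   3   9] [589.2222 201.5556] [ 0.5745 -0.6782]
top0 red [448 214  17   5  49] [456.0816 215.7347] [ 0.5251 -0.3103]
top0 red [279 257  26  26 151] [291.5364 269.4371] [0.3648 0.1416]
top0 blue [69 75  9  6 25] [72.32 77.08] [
[... 1102 characters left out ...]
top0 blue [427 209   2   7   7] [427.4286 212.    ] [ 0.5251 -0.209 ]
top0 blue [345 212  18   4  42] [353.9524 213.4762] [ 0.5162 -0.0205]
top0 blue [327 214  17   5  40] [335.4 215.7] [0.5091 0.0272]
scene0 red [214  35  14  56 174] [220.6437  60.477 ] [ 0.0445 -0.9343]
scene0 red [156 109   7   4  14] [159.4286 109.7857] [ 0.481  -0.8005]
scene0 red [225 166   8  12  34] [229.1765 170.9412] [ 0.5732 -0.3217]
scene0 blue [209 156  29  15 103] [222.8544 163.0291] [ 0.6188 -0.2823]
scene0 blue [121 159  17  19 191] [129.0471 167.1675] [ 0.7965 -0.4828]
scene0 blue [215 170  11  10  70] [220.3571 174.2571] [ 0.6583 -0.25  ]
scene0 blue [298 186  31  19 180] [313.8222 194.5056] [0.5628 0.0144]
```

Run:
```python
from look import *
crop("scene0",270,165,420,265,5,"d_dry"); crop("scene0",185,135,285,210,7,"d_tray")
s=load("top0")
```

```text
(no output)
```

View pics/d_dry.png

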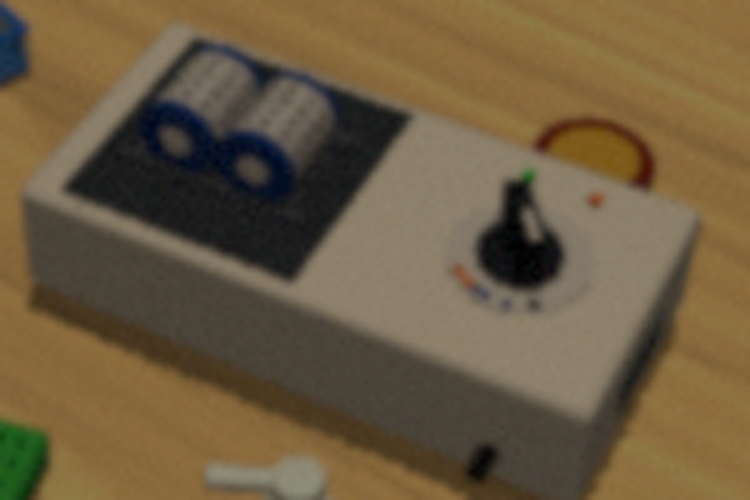

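View pics/d_tray.png

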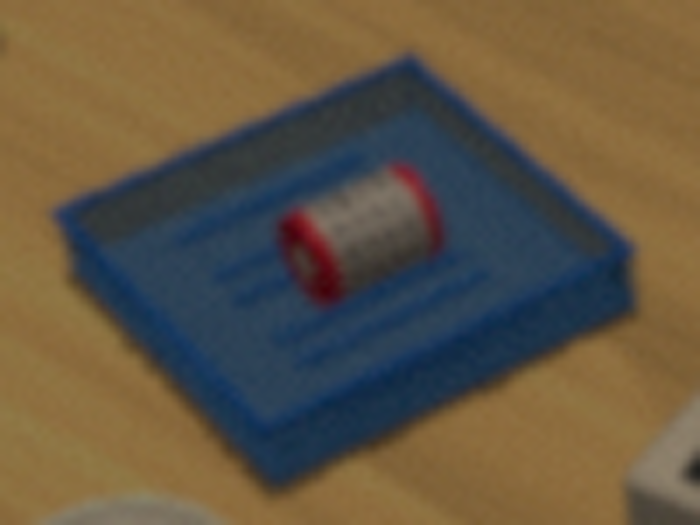

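In the scene crop the cradle's dark corners are near (198,38), (410,115), (295,278) and (68,190). The rear disc centres of the blue canisters are near (260,165) and (180,135), and the crimson one's is near (308,262). I'll triangulate these against the top view.

Run:
```python
from look import *
np.set_printoptions(precision=4,suppress=True)
s=load("top0"); c=load("scene0")
def cv(X,Y,x0,y0,k): return x0+(X+.5)/k-.5, y0+(Y+.5)/k-.5
def tri(a,b):
    M=[];d=[];e=[]
    for st,p in((s,a),(c,b)):
        q=ray(st,*p,0)-st["eye"]; q/=np.linalg.norm(q); A=np.eye(3)-np.outer(q,q); M.append(A); d.append(A@st["eye"])
    x=np.linalg.lstsq(np.vstack(M),np.hstack(d),rcond=None)[0]
    return x,[np.hypot(*(np.array(proj(st,x))-p)) for st,p in((s,a),(c,b))]
tp=lambda X,Y:cv(X,Y,240,160,5); sc=lambda X,Y:cv(X,Y,270,165,5)
tt=lambda X,Y:cv(X,Y,405,155,6); st_=lambda X,Y:cv(X,Y,185,135,7)
prs=dict(cr_bl=(tp(363,110),sc(295,278)),cr_br=(tp(632,78),sc(68,190)),cr_fr=(tp(668,355),sc(198,38)),cr_fl=(tp(397,385),sc(410,115)),
 d_bl=(tp(48,132),sc(590,418)),d_br=(tp(667,62),sc(25,192)),d_fr=(tp(710,370),sc(175,25)),d_fl=(tp(80,443),sc(698,215)),
 led_o=(tp(171,386),sc(597,200)),led_g=(tp(248,378),sc(528,177)),dot=(tp(153,221),sc(533,304)),
 t_bl=(tt(172,45),st_(268,425)),t_br=(tt(578,148),st_(62,213)),t_fr=(tt(494,550),st_(410,60)),t_fl=(tt(70,443),st_(630,250)))
for k,(a,b) in prs.items():
    x,e=tri(a,b); z=.036 if k[0]=='t' else .085; print(k,x,np.array(e),"top@z",ray(s,*a,z)[:2],"sc@z",ray(c,*b,z)[:2])
print("discs scene",[ray(c,*sc(*p),.108)[:2] for p in((260,165),(180,135))], ray(c,*st_(310,262),.027)[:2])
```

```text
cr_bl [0.5999 0.091  0.087 ] [0.3242 0.3287] top@z [0.6007 0.0903] sc@z [0.598  0.0907]
cr_br [ 0.6205 -0.0508  0.084 ] [0.9434 0.912 ] top@z [ 0.6218 -0.0528] sc@z [ 0.6203 -0.0477]
cr_fr [ 0.4743 -0.073   0.0832] [0.2816 0.2466] top@z [ 0.4746 -0.0734] sc@z [ 0.4756 -0.071 ]
cr_fl [0.4551 0.068  0.0849] [0.0903 0.0826] top@z [0.455  0.0682] sc@z [0.4554 0.0678]
d_bl [0.5842 0.2605 0.0818] [0.5997 0.6489] top@z [0.5845 0.2584] sc@z [0.5858 0.2628]
d_br [ 0.6316 -0.0713  0.0786] [0.4276 0.4136] top@z [ 0.6309 -0.0714] sc@z [ 0.6357 -0.0654]
d_fr [ 0.4674 -0.0962  0.077 ] [0.2177 0.1886] top@z [ 0.4674 -0.0954] sc@z [ 0.4746 -0.0895]
d_fl [0.4198 0.2353 0.0772] [0.2453 0.2348] top@z [0.4201 0.2333] sc@z [0.427  0.2385]
led_o [0.4507 0.1877 0.0848] [0.3393 0.3245] top@z [0.4511 0.1869] sc@z [0.4504 0.1885]
led_g [0.4562 0.1472 0.0829] [0.2183 0.2063] top@z [0.4565 0.1465] sc@z [0.4579 0.1487]
dot [0.538  0.2004 0.085 ] [0.1079 0.11  ] top@z [0.5381 0.2001] sc@z [0.5378 0.2006]
t_bl [ 0.6718 -0.2439  0.0393] [0.5594 0.5221] top@z [ 0.6736 -0.2461] sc@z [ 0.6693 -0.2453]
t_br [ 0.628  -0.4311  0.0339] [1.1682 0.983 ] top@z [ 0.6294 -0.4329] sc@z [ 0.6286 -0.4251]
t_fr [ 0.4427 -0.3907  0.0304] [0.3682 0.2863] top@z [ 0.4431 -0.3892] sc@z [ 0.4474 -0.3836]
t_fl [ 0.4877 -0.2004  0.034 ] [0.861  0.7385] top@z [ 0.4863 -0.1979] sc@z [ 0.4903 -0.201 ]
discs scene [array([0.5597, 0.0386]), array([ 0.5673, -0.0107])] [ 0.5775 -0.3186]
```

Triangulation agrees with the known heights to about 2 mm. Estimates:

| Thing | Position (m) | Yaw (rad) |
|---|---|---|
| Saddle | (0.5365, 0.008) | 0.146 |
| Dial | (0.512, 0.176) | |
| Loose canister | (0.5485, -0.313) | about -0.238 |

Next I'll work out the first move.

```bash
cat >> look.py <<'E'
np.set_printoptions(precision=4,suppress=True)
def Rt(jaw): # tool x down, tool z along yaw jaw
    x=np.array([0,0,-1.]); z=np.array([np.cos(jaw),np.sin(jaw),0]); y=np.cross(z,x); return R.from_matrix(np.c_[x,y,z])
def plan(p,jaws):
    o=env.get_obs(); r=R.from_quat(o["tool_rot"]); m=r.as_matrix()
    print("t",o["time_s"],"tcp",o["tcp_pos"],"gap",o["finger_gap"],"F",o["force"],"T",o["ft_torque"]); print("q",o["joint_pos"]); print("toolx",m[:,0],"jaw yaw",np.arctan2(m[1,2],m[0,2]))
    for j in jaws:
        t=Rt(j); print(f"jaw {j:.3f}: rotvec(tool)",(r.inv()*t).as_rotvec(),"shift now",r.inv().apply(np.array(p)-o["tcp_pos"]),"shift after rot",t.inv().apply(np.array(p)-o["tcp_pos"]))
E
python3 - <<'E'
from look import *
plan([.5485,-.313,.15],[-.238,-.238+np.pi])
E
```

```text
t 0.1 tcp [ 0.1798 -0.7019  0.2305] gap 0.08532147279263805 F [ 0.2405 -0.1944  0.6129] T [-0.0112 -0.0016  0.028 ]
q [ 1.2433  0.6001 -0.0025  1.6001  0.0018  0.9429 -0.0798]
toolx [-0.0005  0.0014 -1.    ] jaw yaw -1.319908539600718
jaw -0.238: rotvec(tool) [-1.0819 -0.0014 -0.0006] shift now [ 0.0808  0.4537 -0.2851] shift after rot [0.0805 0.4649 0.2666]
jaw 2.904: rotvec(tool) [ 2.0597 -0.0007  0.0016] shift now [ 0.0808  0.4537 -0.2851] shift after rot [ 0.0805 -0.4649 -0.2666]
```

Call:
drive_tool --pt "1 0 0 0 -0.14 0 0" --pt "1 0 0 0 -0.14 0 0" --pt "1 0 0 0 -0.14 0 0" --pt "1 0 0 0 -0.14 0 0" --pt "1 0 0 0 -0.14 0 0" --pt "1 0 0 0 -0.14 0 0" --pt "1 0 0 0 -0.14 0 0" --pt "1 0 0 0 -0.1 0 0" --force 30

```text
time_s: 0.9
tcp_pos: [0.1795, -0.6996, 0.2263]
tool_rot: [0.072, 0.705, -0.067, 0.702]
force: [-1.2, -0.0, -0.0]
finger_gap: 0.0854
```

Run:
```python
from look import *
plan([.5485,-.313,.15],[-.238])
```

```text
t 0.9 tcp [ 0.1795 -0.6996  0.2263] gap 0.08536877394045983 F [-1.2055 -0.0499 -0.0194] T [-0.0079  0.0104 -0.0399]
q [ 1.4287  0.6213 -0.3095  1.5899  0.2161  0.9733  0.8527]
toolx [-0.0034  0.0082 -1.    ] jaw yaw -0.19706752052152496
jaw -0.238: rotvec(tool) [ 0.0409 -0.0051 -0.0073] shift now [0.0782 0.4508 0.2866] shift after rot [0.0763 0.4627 0.2675]
```

Call:
drive_tool --pt "1 0 0 0 0.041 -0.005 -0.007" --pt "1 0 0.042 0.0245 0 0 0" --pt "1 0 0.042 0.0245 0 0 0" --pt "1 0 0.042 0.0245 0 0 0" --pt "1 0 0.042 0.0245 0 0 0" --pt "1 0 0.042 0.0245 0 0 0" --pt "1 0 0.042 0.0245 0 0 0" --pt "1 0 0.042 0.0245 0 0 0"

```text
time_s: 1.7
tcp_pos: [0.4131, -0.4532, 0.221]
tool_rot: [0.09, 0.703, -0.089, 0.699]
force: [1.7, -1.0, 0.7]
finger_gap: 0.0852
```

Run:
```python
from look import *
plan([.5485,-.313,.15],[-.238])
```

```text
t 1.7 tcp [ 0.4131 -0.4532  0.221 ] gap 0.08519299601680455 F [ 1.6577 -0.953   0.6775] T [-0.011   0.003  -0.0008]
q [ 0.9551  0.4948 -0.3157  1.8568  0.2035  0.8273  0.2825]
toolx [-0.0055  0.0027 -1.    ] jaw yaw -0.25296141036820335
jaw -0.238: rotvec(tool) [-0.015  -0.006  -0.0013] shift now [0.0707 0.1695 0.0965] shift after rot [0.071  0.1681 0.0986]
```

Call:
drive_tool --pt "1 0.012 0.036 0.021 -0.015 -0.006 0" --pt "1 0.016 0.036 0.021 0 0 0" --pt "1 0.016 0.036 0.021 0 0 0" --pt "1 0.016 0.036 0.021 0 0 0" --pt "1 0.01 0.025 0.015 0 0 0" --pt "1 0 0 0 0 0 0"

```text
time_s: 2.3
tcp_pos: [0.5595, -0.2983, 0.1483]
tool_rot: [0.082, 0.702, -0.079, 0.703]
force: [0.3, 0.0, -0.8]
finger_gap: 0.0858
```

Run:
```python
from look import *
grab("top","top1"); grab("scene","scene1")
plan([.5485,-.313,.15],[-.238])
crop("top1",385,105,535,255,4,"c_top1");crop("scene1",150,60,310,220,4,"c_sc1")
```

```text
t 2.4 tcp [ 0.5569 -0.3023  0.1492] gap 0.08533044538924126 F [ 0.0845 -0.5873 -0.8899] T [-0.0129  0.0128 -0.0107]
q [ 0.6005  0.599  -0.2886  1.8763  0.2486  0.6998 -0.0633]
toolx [ 0.002   0.0014 -1.    ] jaw yaw -0.23177025508321825
jaw -0.238: rotvec(tool) [ 0.0062  0.0016 -0.0018] shift now [-0.0009 -0.0123 -0.0058] shift after rot [-0.0008 -0.0124 -0.0057]
```

View pics/c_top1.png

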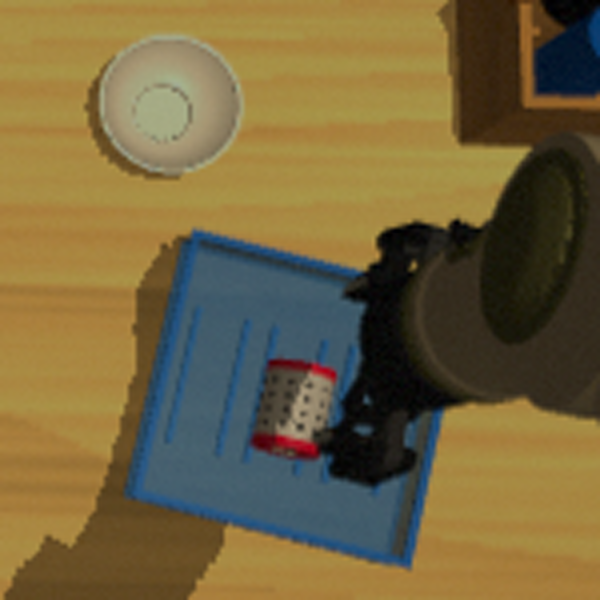

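View pics/c_sc1.png

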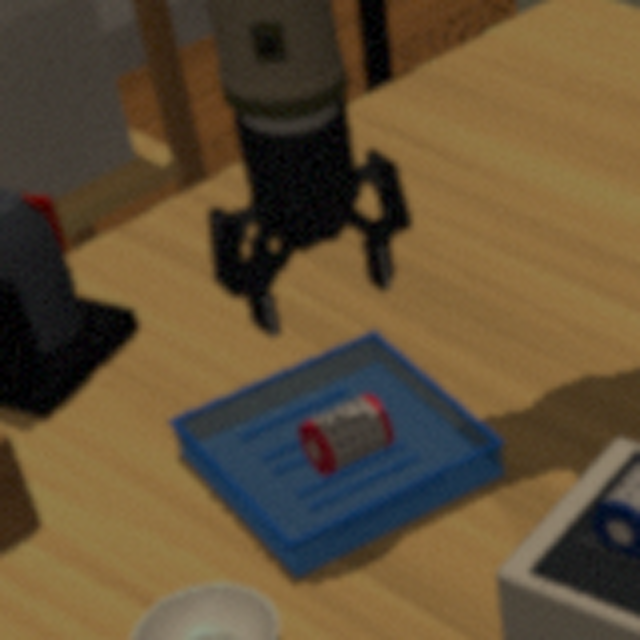

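The canister is undisturbed. The gripper is above and beside it, with fingertips near top crop (352,290) and (325,440), and scene crop (382,283) and (268,325). I'll compare camera and arm frames with these.

Run:
```python
from look import *
s=load("top1"); c=load("scene1")
def cv(X,Y,x0,y0,k): return x0+(X+.5)/k-.5, y0+(Y+.5)/k-.5
def tri(a,b):
    M=[];d=[]
    for st,p in((s,a),(c,b)):
        q=ray(st,*p,0)-st["eye"]; q/=np.linalg.norm(q); A=np.eye(3)-np.outer(q,q); M.append(A); d.append(A@st["eye"])
    return np.linalg.lstsq(np.vstack(M),np.hstack(d),rcond=None)[0]
A=tri(cv(350,291,385,105,4),cv(266,328,150,60,4)); B=tri(cv(322,440,385,105,4),cv(382,286,150,60,4))
print(A,B,(A+B)/2,np.linalg.norm(A-B))
# canister points: crown mid of caps
im=cv2.imread("pics/top1.png"); hsv=cv2.cvtColor(im,cv2.COLOR_BGR2HSV)
red=(((hsv[...,0]<6)|(hsv[...,0]>172))&(hsv[...,1]>150)&(hsv[...,2]>50)); red[:, :440]=0; red[:,480:]=0
pts=np.argwhere(red); print(pts.min(0),pts.max(0)); 
for st,n in((load("top0"),"top0"),):
  for X,Y in((338,240),(308,388),(290,245),(385,250)): print(ray(st,*cv(X,Y,405,155,6),.05)[:2],ray(st,*cv(X,Y,405,155,6),.027)[:2])
```

```text
[ 0.6081 -0.3035  0.1688] [ 0.5153 -0.284   0.164 ] [ 0.5617 -0.2937  0.1664] 0.0949427278349435
[195 448] [218 468]
[ 0.5813 -0.3165] [ 0.5848 -0.3248]
[ 0.5133 -0.3017] [ 0.5153 -0.3097]
[ 0.5784 -0.2947] [ 0.5818 -0.3025]
[ 0.5773 -0.3376] [ 0.5807 -0.3465]
```

Run:
```python
from look import *
plan([.550,-.3145,.10],[-.238])
```

```text
t 2.4 tcp [ 0.5569 -0.3023  0.1492] gap 0.08533044538924126 F [ 0.0845 -0.5873 -0.8899] T [-0.0129  0.0128 -0.0107]
q [ 0.6005  0.599  -0.2886  1.8763  0.2486  0.6998 -0.0633]
toolx [ 0.002   0.0014 -1.    ] jaw yaw -0.23177025508321825
jaw -0.238: rotvec(tool) [ 0.0062  0.0016 -0.0018] shift now [ 0.0491 -0.0135 -0.004 ] shift after rot [ 0.0492 -0.0135 -0.0039]
```

Call:
drive_tool --pt "1 0 -0.0135 -0.004 0.006 0.0016 -0.0018" --pt "1 0.02 0 0 0 0 0" --pt "1 0.02 0 0 0 0 0" --pt "1 0 0 0 0 0 0" --pt "1 0 0 0 0 0 0"

```text
time_s: 2.9
tcp_pos: [0.5431, -0.327, 0.1108]
tool_rot: [0.086, 0.702, -0.091, 0.701]
force: [-0.5, 0.4, 0.4]
finger_gap: 0.0854
```

Run:
```python
from look import *
plan([.550,-.3145,.01],[-.238])
```

```text
t 2.9 tcp [ 0.5431 -0.327   0.1108] gap 0.08538229357382363 F [-0.5285  0.4202  0.4325] T [ 0.0285 -0.0014 -0.0454]
q [ 0.6199  0.6463 -0.2588  1.9027  0.2775  0.6254 -0.0666]
toolx [-0.001  -0.0065 -1.    ] jaw yaw -0.2515192996722294
jaw -0.238: rotvec(tool) [-0.0135  0.0006  0.0065] shift now [0.1007 0.0145 0.0035] shift after rot [0.1008 0.0138 0.0038]
```

Call:
drive_tool --pt "1 0 0.007 0.002 -0.007 0 0.003" --pt "1 0 0 0 0 0 0" --pt "1 0 0 0 0 0 0"

```text
time_s: 3.2
tcp_pos: [0.5466, -0.3229, 0.1134]
tool_rot: [0.085, 0.701, -0.089, 0.703]
force: [-0.4, -0.5, -0.3]
finger_gap: 0.0856
```

Run:
```python
from look import *
plan([.550,-.3145,.01],[-.238])
```

```text
t 3.2 tcp [ 0.5466 -0.3229  0.1134] gap 0.08561073052357193 F [-0.3908 -0.4731 -0.2736] T [0.0565 0.0104 0.0179]
q [ 0.6154  0.6435 -0.2626  1.9005  0.2753  0.6284 -0.0676]
toolx [ 0.002  -0.0053 -1.    ] jaw yaw -0.24716554393952891
jaw -0.238: rotvec(tool) [-0.0092  0.0032  0.0047] shift now [0.1033 0.0095 0.0009] shift after rot [0.1034 0.009  0.0014]
```

Call:
drive_tool --pt "1 0.01 0.007 0.001 -0.007 0.002 0.003" --pt "1 0 0 0 0 0 0" --pt "1 0 0 0 0 0 0"

```text
time_s: 3.5
tcp_pos: [0.5502, -0.3154, 0.1034]
tool_rot: [0.083, 0.701, -0.085, 0.703]
force: [-0.1, -0.3, 1.4]
finger_gap: 0.0854
```

Run:
```python
from look import *
plan([.550,-.3145,.01],[-.238])
for i in range(4): print(env.get_obs()["tcp_pos"])
grab("top","top2"); grab("scene","scene2")
crop("top2",385,105,535,255,4,"c_top2");crop("scene2",150,60,310,220,4,"c_sc2")
plan([.550,-.3145,.01],[-.238])
```

```text
t 3.5 tcp [ 0.5502 -0.3154  0.1034] gap 0.08540022849865886 F [-0.1424 -0.3089  1.4322] T [ 0.0138 -0.0058 -0.0532]
q [ 0.6023  0.6568 -0.2609  1.9064  0.2803  0.6108 -0.0758]
toolx [ 0.0021 -0.0021 -1.    ] jaw yaw -0.23858386598734557
jaw -0.238: rotvec(tool) [-0.0006  0.0025  0.0016] shift now [ 0.0934  0.001  -0.0007] shift after rot [ 0.0934  0.0009 -0.0004]
[ 0.5502 -0.3154  0.1034]
[ 0.5502 -0.3154  0.1034]
[ 0.5502 -0.3154  0.1034]
[ 0.5502 -0.3154  0.1034]
t 3.6 tcp [ 0.5501 -0.3154  0.1034] gap 0.08510806141193604 F [0.3264 0.0539 0.0462] T [ 0.021  -0.0013 -0.0399]
q [ 0.6025  0.6568 -0.2611  1.9065  0.2801  0.6108 -0.0758]
toolx [ 0.002  -0.0019 -1.    ] jaw yaw -0.23867487267522283
jaw -0.238: rotvec(tool) [-0.0007  0.0024  0.0014] shift now [ 0.0934  0.0009 -0.0006] shift after rot [ 0.0934  0.0008 -0.0003]
```

View pics/c_top2.png

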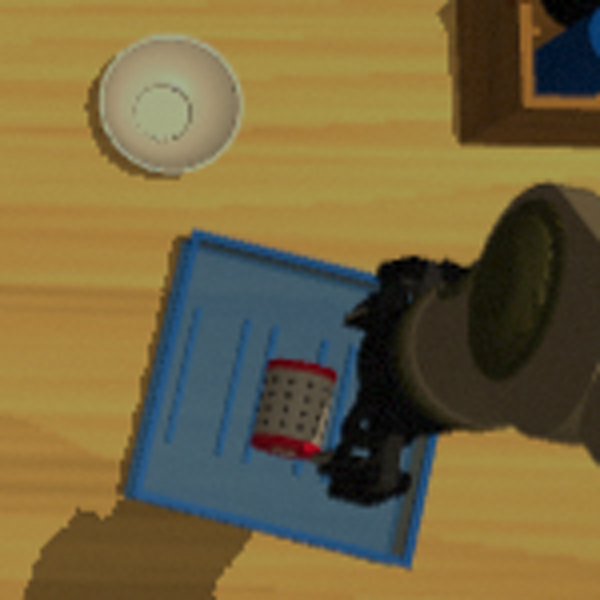

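View pics/c_sc2.png

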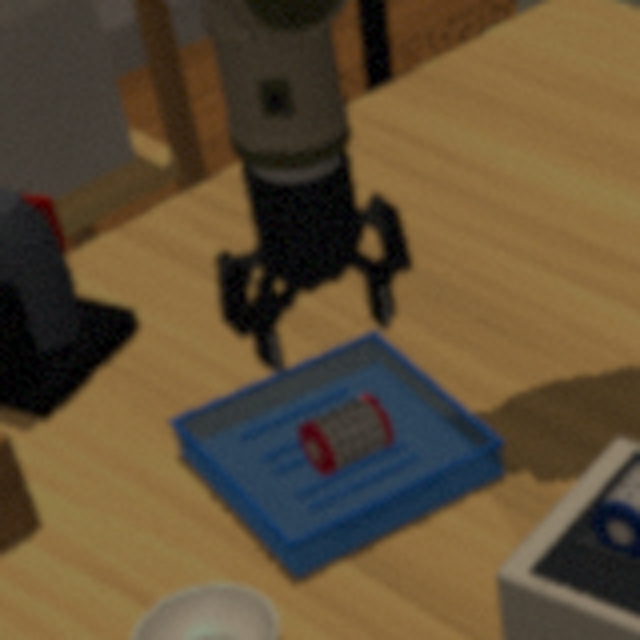

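The canister is undisturbed and the fingers straddle it lengthwise, so I'll descend.

Call:
drive_tool --pt "1 0.015 0.0005 0 0 0.001 0.001" --pt "1 0.015 0 0 0 0 0" --pt "1 0.015 0 0 0 0 0" --pt "1 0.01 0 0 0 0 0" --pt "1 0 0 0 0 0 0" --pt "1 0 0 0 0 0 0"

```text
time_s: 4.2
tcp_pos: [0.5494, -0.3147, 0.0419]
tool_rot: [0.084, 0.703, -0.084, 0.702]
force: [0.5, -0.2, -0.6]
finger_gap: 0.0852
```

Run:
```python
from look import *
plan([.550,-.3145,.01],[-.238])
grab("top","top3"); grab("scene","scene3")
crop("top3",405,155,535,255,6,"c_top3");crop("scene3",180,100,300,210,5,"c_sc3")
```

```text
t 4.2 tcp [ 0.5494 -0.3147  0.0419] gap 0.08520243278944244 F [ 0.4844 -0.1565 -0.5908] T [ 0.0687 -0.0457 -0.0029]
q [ 0.5757  0.7414 -0.2227  1.934   0.3161  0.501  -0.108 ]
toolx [-0.0013  0.0004 -1.    ] jaw yaw -0.23864225666713998
jaw -0.238: rotvec(tool) [-0.0006 -0.0013 -0.    ] shift now [0.0319 0.0003 0.0006] shift after rot [0.0319 0.0003 0.0005]
```

View pics/c_top3.png

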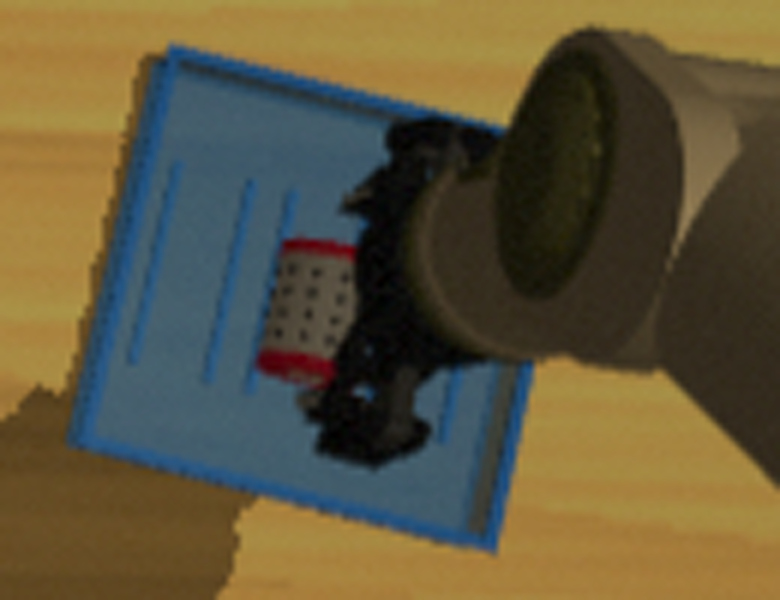

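View pics/c_sc3.png

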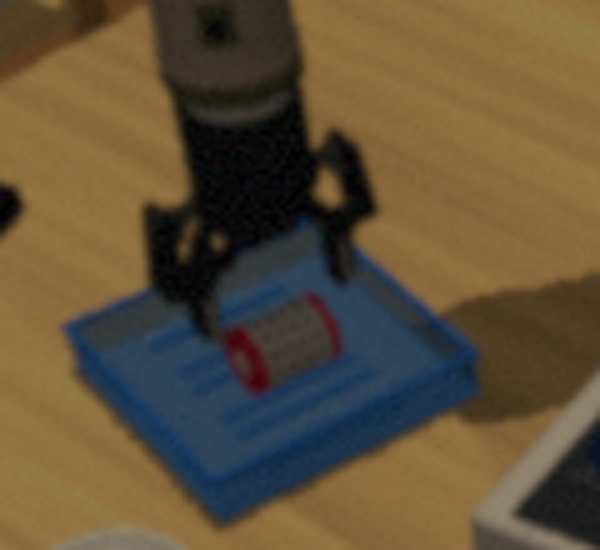

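Run:
```python
from look import *
s=load("top3");c=load("scene3")
f=lambda st,p,x0,y0,k:[(np.round((a-o+.5)*k-.5)) for a,o in zip(proj(st,p),(x0,y0))]
ax=np.array([np.cos(-.238),np.sin(-.238),0]); t=np.array([.5494,-.3147,.0419])
for z in(0,.013):
  for sg in(1,-1): print("tip",z,sg,f(s,t+[0,0,z]+sg*.0425*ax,405,155,6),f(c,t+[0,0,z]+sg*.0425*ax,180,100,5))
k=np.array([.550,-.3145,.027])
for sg in(1,-1): print("disc",sg,f(s,k+sg*.03*ax,405,155,6),f(c,k+sg*.03*ax,180,100,5),"crown",f(s,k+sg*.03*ax+[0,0,.023],405,155,6),f(c,k+sg*.03*ax+[0,0,.023],180,100,5))
```

```text
tip 0 1 [np.float64(349.0), np.float64(223.0)] [np.float64(220.0), np.float64(351.0)]
tip 0 -1 [np.float64(309.0), np.float64(401.0)] [np.float64(336.0), np.float64(298.0)]
tip 0.013 1 [np.float64(360.0), np.float64(219.0)] [np.float64(217.0), np.float64(335.0)]
tip 0.013 -1 [np.float64(319.0), np.float64(399.0)] [np.float64(334.0), np.float64(282.0)]
disc 1 [np.float64(331.0), np.float64(252.0)] [np.float64(241.0), np.float64(362.0)] crown [np.float64(349.0), np.float64(245.0)] [np.float64(235.0), np.float64(334.0)]
disc -1 [np.float64(303.0), np.float64(376.0)] [np.float64(322.0), np.float64(324.0)] crown [np.float64(320.0), np.float64(372.0)] [np.float64(318.0), np.float64(296.0)]
```

Call:
drive_tool --pt "1 0.015 -0.0008 0 0 -0.001 0" --pt "1 0.011 0 0 0 0 0" --pt "1 0 0 0 0 0 0" --pt "1 0 0 0 0 0 0"

```text
time_s: 4.7
tcp_pos: [0.5501, -0.3161, 0.0155]
tool_rot: [0.084, 0.701, -0.085, 0.703]
force: [-0.4, -0.5, 0.4]
finger_gap: 0.0853
```

Run:
```python
from look import *
plan([.550,-.3155,.01],[-.238])
```

```text
t 4.7 tcp [ 0.5501 -0.3161  0.0155] gap 0.0852874308487774 F [-0.3638 -0.508   0.4238] T [ 0.0117 -0.0375  0.004 ]
q [ 0.5641  0.7793 -0.2027  1.9421  0.3321  0.4493 -0.1209]
toolx [ 0.0025 -0.0012 -1.    ] jaw yaw -0.23894137171319685
jaw -0.238: rotvec(tool) [-0.0009  0.0027  0.0006] shift now [ 0.0055  0.0006 -0.0003] shift after rot [ 0.0055  0.0006 -0.0003]
```

Call:
drive_tool --pt "1 0.005 0.0005 0 0 0.002 0" --pt "1 0 0 0 0 0 0" --pt "0.6 0 0 0 0 0 0" --pt "0.6 0 0 0 0 0 0" --pt "0.4 0 0 0 0 0 0" --pt "0.4 0 0 0 0 0 0" --pt "0.4 0 0 0 0 0 0" --force 35

```text
time_s: 5.4
tcp_pos: [0.5506, -0.3158, 0.011]
tool_rot: [0.084, 0.702, -0.085, 0.703]
force: [-0.1, 0.2, -1.0]
finger_gap: 0.0598
```

Run:
```python
from look import *
plan([.550,-.3155,.01],[-.238])
```

```text
t 5.4 tcp [ 0.5506 -0.3158  0.011 ] gap 0.059758326143117484 F [-0.103   0.1781 -0.9544] T [-0.0264 -0.0456  0.0486]
q [ 0.5607  0.7864 -0.1993  1.9418  0.3342  0.4434 -0.1237]
toolx [ 0.0013 -0.0012 -1.    ] jaw yaw -0.2390147316916998
jaw -0.238: rotvec(tool) [-0.001   0.0015  0.0009] shift now [ 0.001   0.0001 -0.0007] shift after rot [ 0.001   0.0001 -0.0007]
```

Call:
drive_tool --pt "0.4 -0.01 0 0 0 0 0" --pt "0.4 -0.02 0 0 0 0 0" --pt "0.4 -0.03 0 0 0 0 0" --pt "0.4 -0.03 0 0 0 0 0" --pt "0.4 -0.03 0 0 0 0 0" --pt "0.4 -0.03 0 0 0 0 0" --pt "0.4 -0.015 0 0 0 0 0" --pt "0.4 0 0 0 0 0 0" --force 40

```text
time_s: 6.2
tcp_pos: [0.5495, -0.315, 0.1862]
tool_rot: [0.084, 0.702, -0.084, 0.702]
force: [1.5, -1.2, -1.9]
finger_gap: 0.0597
```

Run:
```python
from look import *
plan([.5365,.008,.19],[.146])
grab("scene","scene4")
plan([.5365,.008,.19],[.146])
crop("scene4",160,60,320,180,5,"c_sc4")
```

```text
t 6.2 tcp [ 0.5495 -0.315   0.1862] gap 0.059672413776827166 F [ 1.5296 -1.169  -1.8776] T [0.0299 0.0107 0.0042]
q [ 0.6355  0.5549 -0.3062  1.8474  0.2306  0.773  -0.0318]
toolx [ 0.0004 -0.001  -1.    ] jaw yaw -0.23839529484948704
jaw 0.146: rotvec(tool) [-0.3844  0.0005  0.001 ] shift now [-0.0041  0.3108 -0.0889] shift after rot [-0.0038  0.3214  0.0341]
t 6.25 tcp [ 0.5492 -0.3149  0.1852] gap 0.05919240447118079 F [ 0.1766 -0.1143 -0.2864] T [-0.0166  0.0021  0.0172]
q [ 0.6352  0.556  -0.3059  1.8483  0.2309  0.772  -0.0321]
toolx [-0.0004 -0.0006 -1.    ] jaw yaw -0.23833480648522773
jaw 0.146: rotvec(tool) [-0.3843 -0.0004  0.0006] shift now [-0.005   0.3107 -0.0886] shift after rot [-0.0048  0.3213  0.0344]
```

View pics/c_sc4.png

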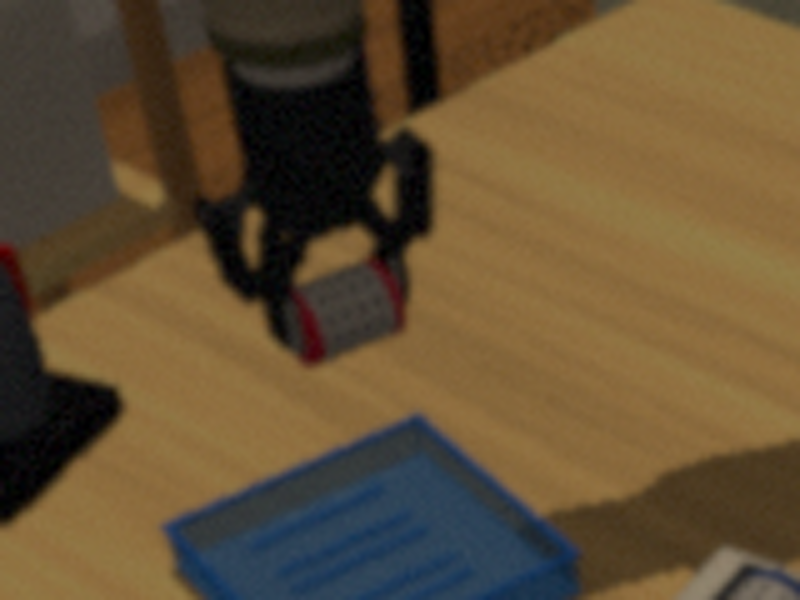

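The canister is held level between the fingers at crop (350,310), well clear of the tray. I'll turn it and carry it to the dryer.

Call:
drive_tool --pt "0.4 -0.004 0 0 -0.1 0 0" --pt "0.4 0 0 0 -0.1 0 0" --pt "0.4 0 0 0 -0.09 0 0" --pt "0.4 0 0 0 -0.03 0 0" --pt "0.4 0 0 0 0 0 0"

```text
time_s: 6.75
tcp_pos: [0.5463, -0.3136, 0.1847]
tool_rot: [-0.032, 0.709, 0.034, 0.704]
force: [0.4, 0.4, -1.5]
finger_gap: 0.0592
```

Run:
```python
from look import *
plan([.5365,.008,.19],[.146])
```

```text
t 6.75 tcp [ 0.5463 -0.3136  0.1847] gap 0.059180327801058655 F [ 0.3897  0.4162 -1.511 ] T [-0.015   0.0342 -0.0669]
q [ 0.6967  0.5674 -0.3993  1.8465  0.2974  0.794   0.2345]
toolx [-0.0068  0.0024 -1.    ] jaw yaw 0.09282528756030653
jaw 0.146: rotvec(tool) [-0.0532 -0.0065 -0.0032] shift now [-0.0044  0.3211  0.02  ] shift after rot [-0.0053  0.3196  0.037 ]
```

Call:
drive_tool --pt "0.4 -0.006 0.015 0.002 -0.053 -0.006 -0.003" --pt "0.4 0 0.03 0.0035 0 0 0" --pt "0.4 0 0.035 0.0035 0 0 0" --pt "0.4 0 0.035 0.0035 0 0 0" --pt "0.4 0 0.035 0.0035 0 0 0" --pt "0.4 0 0.035 0.0035 0 0 0" --pt "0.4 0 0.03 0.003 0 0 0" --pt "0.4 0 0.015 0.001 0 0 0"

```text
time_s: 7.55
tcp_pos: [0.534, -0.0688, 0.1912]
tool_rot: [-0.053, 0.705, 0.054, 0.705]
force: [0.5, -0.0, -0.8]
finger_gap: 0.0598
```

Run:
```python
from look import *
plan([.5365,.008,.19],[.146])
```

```text
t 7.55 tcp [ 0.534  -0.0688  0.1912] gap 0.05975866222025416 F [ 0.4998 -0.0359 -0.8029] T [ 0.0043  0.0033 -0.0661]
q [ 0.3366  0.4602 -0.433   2.0482  0.2934  0.6908 -0.1326]
toolx [ 0.001   0.0022 -1.    ] jaw yaw 0.15198106920414567
jaw 0.146: rotvec(tool) [ 0.006   0.0013 -0.002 ] shift now [0.0014 0.0755 0.0141] shift after rot [0.0012 0.0756 0.0137]
```

Call:
drive_tool --pt "0.4 0 0.02 0.004 0.006 0.001 -0.002" --pt "0.4 0 0.025 0.005 0 0 0" --pt "0.4 0 0.018 0.003 0 0 0" --pt "0.4 0 0.004 0.001 0 0 0" --pt "0.4 0 0 0 0 0 0" --pt "0.4 0 0 0 0 0 0"

```text
time_s: 8.15
tcp_pos: [0.5337, 0.0105, 0.1932]
tool_rot: [-0.056, 0.704, 0.057, 0.706]
force: [-1.3, -0.2, -0.3]
finger_gap: 0.0593
```

Run:
```python
from look import *
plan([.5365,.008,.19],[.146])
```

```text
t 8.15 tcp [0.5337 0.0105 0.1932] gap 0.05934140359249965 F [-1.2686 -0.2097 -0.3478] T [-0.0169 -0.0123 -0.0571]
q [ 0.1913  0.4523 -0.4364  2.0571  0.2935  0.6885 -0.2748]
toolx [ 0.0022  0.0014 -1.    ] jaw yaw 0.15995762703415825
jaw 0.146: rotvec(tool) [ 0.014   0.0024 -0.0011] shift now [ 0.0032 -0.0029  0.0023] shift after rot [ 0.0032 -0.0028  0.0024]
```

Correct, then take pictures from above the saddle.

Call:
drive_tool --pt "0.4 0.012 -0.0025 0.0022 0.013 0.002 -0.001" --pt "0.4 0.01 0 0 0 0 0" --pt "0.4 0 0 0 0 0 0" --pt "0.4 0 0 0 0 0 0"

```text
time_s: 8.55
tcp_pos: [0.5361, 0.0046, 0.1684]
tool_rot: [-0.05, 0.706, 0.049, 0.705]
force: [1.0, -0.3, -0.8]
finger_gap: 0.0594
```

Run:
```python
from look import *
plan([.5365,.008,.133],[.146])
grab("scene","scene5"); grab("top","top5")
crop("scene5",270,100,420,230,5,"c_sc5"); crop("top5",290,140,410,240,6,"c_top5")
plan([.5365,.008,.133],[.146])
```

```text
t 8.55 tcp [0.5361 0.0046 0.1684] gap 0.059367172582587696 F [ 1.0352 -0.342  -0.7963] T [ 0.0425 -0.062  -0.0294]
q [ 0.1782  0.4885 -0.4098  2.0731  0.3197  0.641  -0.3066]
toolx [-0.0011 -0.0012 -1.    ] jaw yaw 0.14107325448767746
jaw 0.146: rotvec(tool) [-0.0049 -0.0013  0.0011] shift now [0.0354 0.0034 0.0009] shift after rot [0.0354 0.0033 0.0009]
t 8.65 tcp [0.5362 0.0048 0.1687] gap 0.05973073683009467 F [ 0.3086  0.357  -0.9169] T [-0.0653 -0.0101  0.0345]
q [ 0.1782  0.4879 -0.4101  2.073   0.3196  0.6413 -0.3065]
toolx [-0.0007 -0.0012 -1.    ] jaw yaw 0.14128650718807448
jaw 0.146: rotvec(tool) [-0.0047 -0.0009  0.0011] shift now [0.0357 0.0032 0.0008] shift after rot [0.0357 0.0031 0.0008]
```

View pics/c_sc5.png

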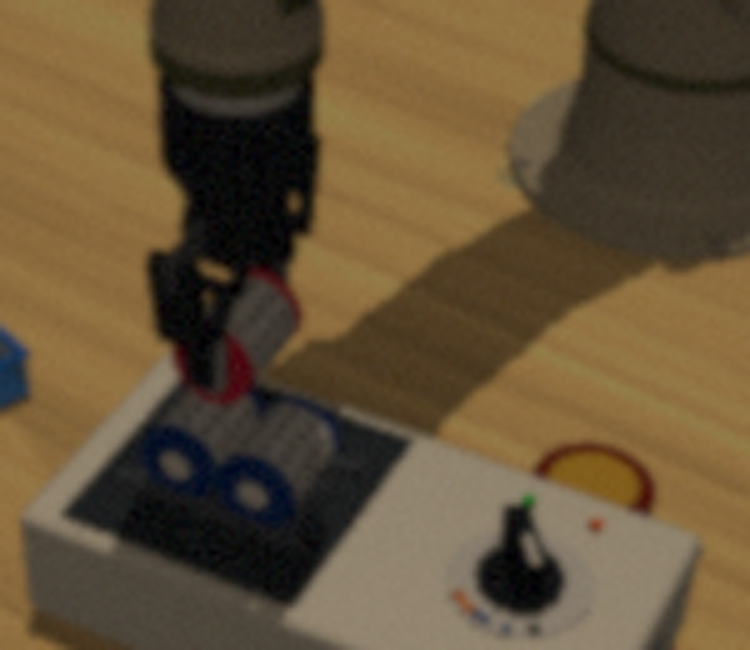

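View pics/c_top5.png

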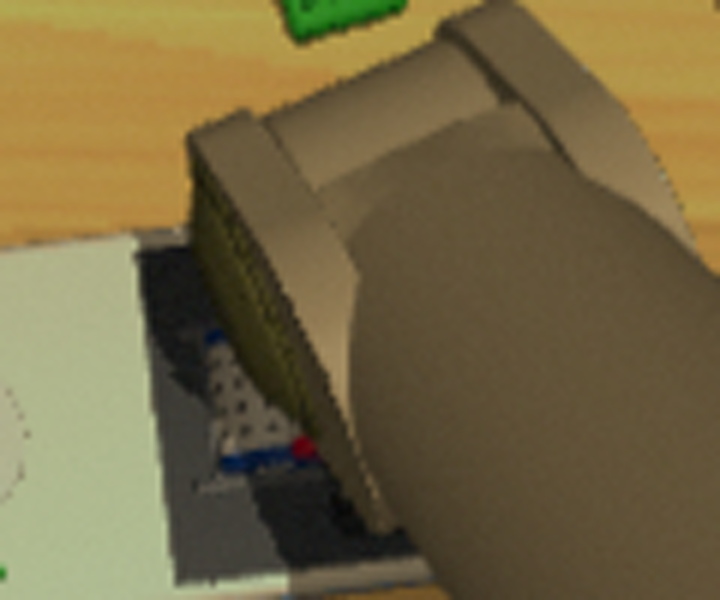

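The held canister's rear cap is at scene crop (215,365), above the two blue rear discs at (260,490) and (180,460). I'll compare these with projections.

Run:
```python
from look import *
c=load("scene5")
f=lambda p:[float(np.round((a-o+.5)*5-.5,1)) for a,o in zip(proj(c,p),(270,100))]
y=.146; X=np.array([np.cos(y),np.sin(y),0]); Y=np.array([-np.sin(y),np.cos(y),0])
sad=np.array([.5365,.008,.147]); t=np.array([.5361,.0047,.1685+.016])
print("loose disc pred",f(t+.03*X), "crown",f(t+.03*X+[0,0,.023]),"bottom",f(t+.03*X-[0,0,.023]))
for s_ in(1,-1): print("lower",f(sad+.03*X+s_*.024*Y-[0,0,.039]))
im=cv2.imread("pics/scene5.png")[100:230,270:420]; h=cv2.cvtColor(im,cv2.COLOR_BGR2HSV)
red=(((h[...,0]<8)|(h[...,0]>168))&(h[...,1]>150)&(h[...,2]>40)).astype('uint8'); red[:, 75:]=0
bl=((abs(h[...,0].astype(int)-115)<14)&(h[...,1]>120)&(h[...,2]>25)).astype('uint8'); bl[:80]=0;bl[:,:25]=0;bl[:,70:]=0
o=cv2.resize(im,None,fx=5,fy=5,interpolation=cv2.INTER_NEAREST); 
for m,nm in((red,"red"),(bl,"blue")):
  n,l,a,ce=cv2.connectedComponentsWithStats(m)
  for i in range(1,n):
    if a[i,4]>8: print(nm,a[i,:4]*5,a[i,4],ce[i]*5+2)
cv2.imwrite("pics/nn5.png",cv2.resize(o[200:550,100:400],None,fx=2,fy=2,interpolation=cv2.INTER_NEAREST)) if 0 else None
crop("scene5",295,150,345,210,12,"z5")
```

```text
loose disc pred [208.2, 366.3] crown [207.5, 331.9] bottom [208.8, 399.7]
lower [253.0, 491.1]
lower [176.3, 461.8]
red [250 265  45  40] 15 [273. 280.]
red [220 335  35  70] 48 [236.6875 373.6667]
blue [140 430 155 100] 222 [217.5405 475.3784]
```

View pics/z5.png

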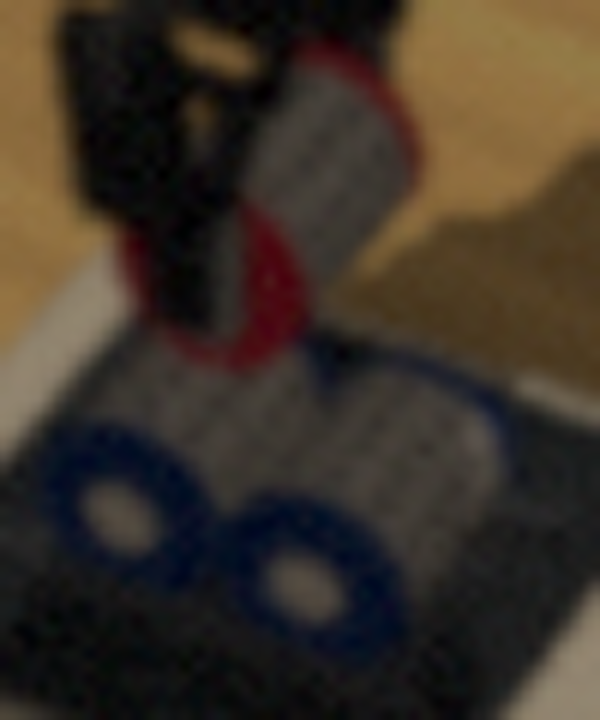

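Run:
```python
from look import *
crop("top5",320,190,365,225,16,"z5t")
c=load("scene5")
```

```text
(no output)
```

View pics/z5t.png

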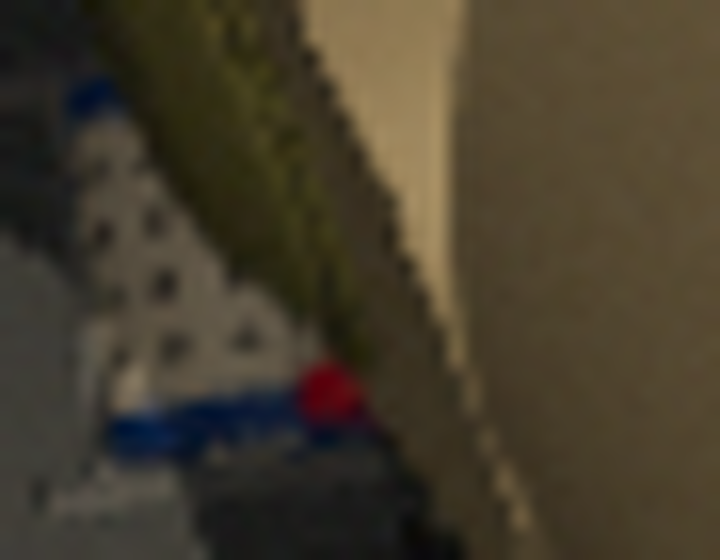

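Run:
```python
from look import *
s=load("top5")
y=.146; X=np.array([np.cos(y),np.sin(y),0]); Y=np.array([-np.sin(y),np.cos(y),0]); Z=np.array([0,0,1.])
sad=np.array([.5365,.008,.147]); t=np.array([.5362,.0047,.1686+.016])
def left(c): 
    P=[proj(s,c-.027*X+.023*(np.cos(a)*Y+np.sin(a)*Z)) for a in np.linspace(0,6.28,200)]; return min(P)
a=left(sad+.024*Y-.039*Z); b=left(t); print("lower left pred",a,"obs 326.5,216.4"); print("loose pred",b,"obs 338.2,214.2")
b2=left(t+.001*Y); print("px per mm",b2[0]-b[0])
```

```text
lower left pred (np.float64(326.27329329440664), np.float64(217.8468765069968)) obs 326.5,216.4
loose pred (np.float64(338.05994530459515), np.float64(214.2978961900279)) obs 338.2,214.2
px per mm -0.4173301646287655
```

Call:
drive_tool --pt "0.4 0.01 0.002 0.0008 -0.0045 -0.001 0.001" --pt "0.4 0.01 0 0 0 0 0" --pt "0.4 0.005 0 0 0 0 0" --pt "0.4 0 0 0 0 0 0" --pt "0.4 0 0 0 0 0 0"

```text
time_s: 9.15
tcp_pos: [0.5368, 0.0072, 0.1415]
tool_rot: [-0.052, 0.705, 0.052, 0.705]
force: [1.4, -0.5, -1.4]
finger_gap: 0.0596
```

Run:
```python
from look import *
plan([.5365,.0065,.131],[.146])
grab("scene","scene6"); 
crop("scene6",295,150,345,210,12,"z6")
plan([.5365,.0065,.131],[.146])
```

```text
t 9.15 tcp [0.5368 0.0072 0.1415] gap 0.059635151191355554 F [ 1.3639 -0.5319 -1.449 ] T [0.03   0.0104 0.0019]
q [ 0.1544  0.5267 -0.3863  2.0953  0.3522  0.5805 -0.3353]
toolx [ 0.0004  0.0003 -1.    ] jaw yaw 0.146530943394508
jaw 0.146: rotvec(tool) [ 0.0005  0.0004 -0.0002] shift now [ 0.0105 -0.0007 -0.0004] shift after rot [ 0.0105 -0.0007 -0.0004]
t 9.2 tcp [0.5368 0.0072 0.1416] gap 0.05943154626060448 F [ 0.4506 -0.1096 -1.8753] T [-0.0266  0.0415 -0.0264]
q [ 0.1545  0.5265 -0.3864  2.0953  0.3522  0.5806 -0.3353]
toolx [ 0.0005  0.0003 -1.    ] jaw yaw 0.14649386435756984
jaw 0.146: rotvec(tool) [ 0.0005  0.0005 -0.0002] shift now [ 0.0106 -0.0007 -0.0004] shift after rot [ 0.0106 -0.0007 -0.0004]
```

View pics/z6.png

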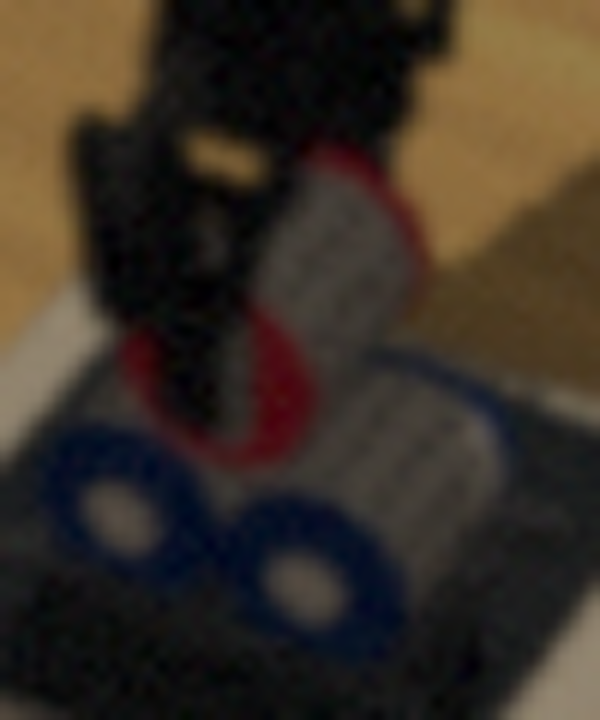

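The red disc at (219,383) is nearly straight above the midpoint of the blue discs (214,550), so it is centred within 2 mm. I'll lower it gently.

Call:
drive_tool --pt "0.4 0.004 -0.0008 0 0 0 0" --pt "0.4 0.002 0 0 0 0 0" --pt "0.4 0.0 0 0 0 0 0" --pt "0.4 0 0 0 0 0 0"

```text
time_s: 9.6
tcp_pos: [0.5373, 0.0064, 0.1356]
tool_rot: [-0.052, 0.705, 0.052, 0.706]
force: [0.3, -0.8, -1.0]
finger_gap: 0.0594
```

Run:
```python
from look import *
plan([.5365,.0065,.131],[.146])
```

```text
t 9.6 tcp [0.5373 0.0064 0.1356] gap 0.059420504457315566 F [ 0.2788 -0.8201 -1.0245] T [-0.0514 -0.0023  0.0018]
q [ 0.1509  0.5352 -0.3798  2.0997  0.36    0.5665 -0.3408]
toolx [ 0.0016  0.0003 -1.    ] jaw yaw 0.14641675625858516
jaw 0.146: rotvec(tool) [ 0.0004  0.0016 -0.0001] shift now [ 0.0046  0.0003 -0.0008] shift after rot [ 0.0046  0.0003 -0.0008]
```

Call:
drive_tool --pt "0.4 0.002 0 -0.0005 0 0.001 0" --pt "0.4 0.001 0 0 0 0 0" --pt "0.4 0 0 0 0 0 0"

```text
time_s: 9.9
tcp_pos: [0.5369, 0.0062, 0.1326]
tool_rot: [-0.052, 0.705, 0.052, 0.706]
force: [-0.5, -0.3, -1.4]
finger_gap: 0.0596
```

Run:
```python
from look import *
plan([.5365,.0065,.131],[.146])
```

```text
t 9.9 tcp [0.5369 0.0062 0.1326] gap 0.05959105066406509 F [-0.4796 -0.2809 -1.3955] T [0.0457 0.0179 0.0055]
q [ 0.1484  0.5393 -0.3766  2.1026  0.3635  0.5602 -0.3441]
toolx [ 0.0009  0.0001 -1.    ] jaw yaw 0.14623753761037353
jaw 0.146: rotvec(tool) [ 0.0002  0.0009 -0.    ] shift now [ 0.0016  0.0003 -0.0003] shift after rot [ 0.0016  0.0003 -0.0003]
```

Call:
drive_tool --pt "0.4 0.0015 0 0 0 0 0" --pt "0.4 0 0 0 0 0 0" --pt "0.4 0 0 0 0 0 0"

```text
time_s: 10.2
tcp_pos: [0.5371, 0.0071, 0.1319]
tool_rot: [-0.052, 0.705, 0.052, 0.706]
force: [-0.4, -0.9, -0.6]
finger_gap: 0.0597
```

Run:
```python
from look import *
plan([.5365,.0065,.131],[.146])
grab("scene","scene7"); 
crop("scene7",295,150,345,210,12,"z7")
plan([.5365,.0065,.131],[.146])
```

```text
t 10.2 tcp [0.5371 0.0071 0.1319] gap 0.05966863193935579 F [-0.4067 -0.8629 -0.6296] T [ 0.0171 -0.0153  0.0086]
q [ 0.1465  0.5402 -0.376   2.1034  0.3645  0.5574 -0.3458]
toolx [ 0.0019  0.0006 -1.    ] jaw yaw 0.14682040707764404
jaw 0.146: rotvec(tool) [ 0.0008  0.002  -0.0003] shift now [ 0.0009 -0.0005 -0.0006] shift after rot [ 0.0009 -0.0005 -0.0006]
t 10.25 tcp [0.5371 0.0071 0.1319] gap 0.05935534416272737 F [ 0.1315 -0.3564 -0.0946] T [-0.0097  0.0027  0.0351]
q [ 0.1465  0.5403 -0.376   2.1034  0.3645  0.5574 -0.3458]
toolx [ 0.0019  0.0007 -1.    ] jaw yaw 0.14679108060539126
jaw 0.146: rotvec(tool) [ 0.0008  0.0019 -0.0004] shift now [ 0.0009 -0.0005 -0.0007] shift after rot [ 0.0009 -0.0005 -0.0007]
```

View pics/z7.png

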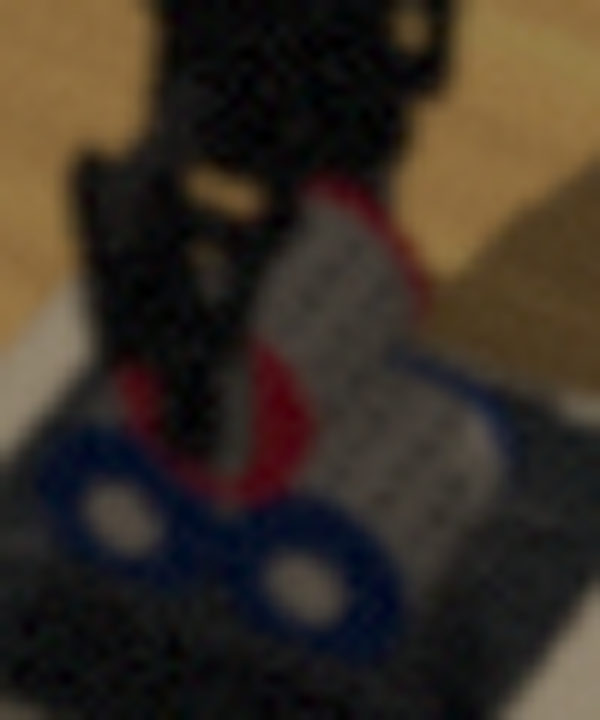

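The red disc bottom at (240,505) now meets the blue discs, and the downward load on the wrist is easing. I'll lower it a touch more.

Call:
drive_tool --pt "0.4 0.001 0 0 0 0 0" --pt "0.4 0 0 0 0 0 0" --pt "0.4 0 0 0 0 0 0"

```text
time_s: 10.55
tcp_pos: [0.5372, 0.0076, 0.1315]
tool_rot: [-0.052, 0.704, 0.052, 0.706]
force: [-0.1, -0.4, -1.5]
finger_gap: 0.0596
```

Run:
```python
from look import *
plan([.5365,.0065,.131],[.146])
```

```text
t 10.55 tcp [0.5372 0.0076 0.1315] gap 0.05955333229688326 F [-0.0721 -0.4076 -1.5497] T [0.016  0.0117 0.035 ]
q [ 0.1454  0.5407 -0.3755  2.1039  0.365   0.5558 -0.3471]
toolx [ 0.0025  0.0009 -1.    ] jaw yaw 0.14677462131556515
jaw 0.146: rotvec(tool) [ 0.0008  0.0026 -0.0005] shift now [ 0.0005 -0.001  -0.0008] shift after rot [ 0.0005 -0.001  -0.0008]
```

Call:
drive_tool --pt "0.4 0.002 0 0 0 0 0" --pt "0.4 0.001 0 0 0 0 0" --pt "0.4 0 0 0 0 0 0"

```text
time_s: 10.85
tcp_pos: [0.5372, 0.0083, 0.1312]
tool_rot: [-0.052, 0.704, 0.052, 0.707]
force: [0.6, 0.8, -1.8]
finger_gap: 0.0596
```

Run:
```python
from look import *
plan([.5365,.0065,.131],[.146])
```

```text
t 10.85 tcp [0.5372 0.0083 0.1312] gap 0.05955374679731714 F [ 0.6352  0.8441 -1.8327] T [0.0403 0.0493 0.04  ]
q [ 0.1422  0.5405 -0.3736  2.1051  0.3667  0.5532 -0.3507]
toolx [ 0.004   0.0001 -1.    ] jaw yaw 0.14652646492307522
jaw 0.146: rotvec(tool) [0.0005 0.004  0.0005] shift now [ 0.0002 -0.0017 -0.001 ] shift after rot [ 0.0002 -0.0017 -0.001 ]
```

It has seated: z has stopped at 0.131 and y centred itself to 0.008. Release.

Call:
drive_tool --pt "0.72 0 0 0 0 0 0" --pt "0.74 0 0 0 0 0 0" --pt "0.78 0 0 0 0 0 0" --pt "0.85 0 0 0 0 0 0" --pt "0.95 0 0 0 0 0 0" --pt "1 0 0 0 0 0 0" --pt "1 0 0 0 0 0 0"

```text
time_s: 11.55
tcp_pos: [0.5373, 0.0079, 0.1303]
tool_rot: [-0.052, 0.704, 0.052, 0.706]
force: [-0.3, 0.1, 0.0]
finger_gap: 0.0856
```

Run:
```python
from look import *
plan([.5365,.0065,.131],[.146])
grab("scene","scene8"); 
crop("scene8",295,150,345,210,12,"z8")
```

```text
t 11.55 tcp [0.5373 0.0079 0.1303] gap 0.08557416166480625 F [-0.3462  0.109   0.0352] T [ 0.0068 -0.0358 -0.0446]
q [ 0.1424  0.5422 -0.3729  2.1051  0.3673  0.5522 -0.3508]
toolx [ 0.0034  0.0002 -1.    ] jaw yaw 0.14603291159107545
jaw 0.146: rotvec(tool) [0.     0.0034 0.0003] shift now [-0.0007 -0.0013 -0.001 ] shift after rot [-0.0007 -0.0013 -0.001 ]
```

View pics/z8.png

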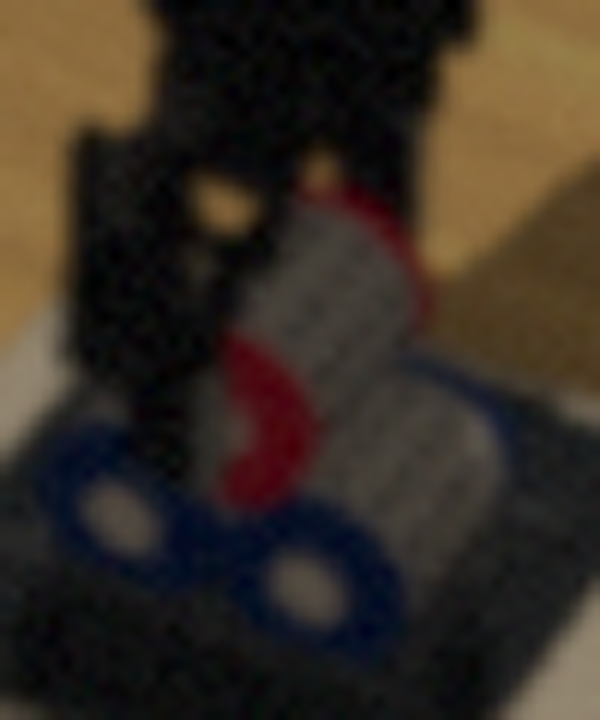

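Released; the red disc stays resting on both. Raise straight up, slowly at first.

Call:
drive_tool --pt "1 -0.005 0 0 0 0.002 0" --pt "1 -0.01 0 0 0 0 0" --pt "1 -0.015 0 0 0 0 0" --pt "1 -0.025 0 0 0 0 0" --pt "1 -0.025 0 0 0 0 0" --pt "1 -0.015 0 0 0 0 0" --pt "1 0 0 0 0 0 0"

```text
time_s: 12.3
tcp_pos: [0.537, 0.0086, 0.2326]
tool_rot: [-0.052, 0.705, 0.052, 0.706]
force: [-0.1, -0.2, -0.2]
finger_gap: 0.0854
```

Run:
```python
from look import *
grab("scene","scene9"); 
crop("scene9",270,110,420,260,5,"z9")
plan([.512,.176,.19],[2.347])
```

```text
t 12.35 tcp [0.5367 0.0084 0.2317] gap 0.08536360333519905 F [-0.2652  0.2142  0.193 ] T [ 0.0478 -0.0381  0.0279]
q [ 0.2172  0.407  -0.4596  2.0099  0.2527  0.7784 -0.2441]
toolx [ 0.0007  0.0002 -1.    ] jaw yaw 0.14699306367867868
jaw 2.347: rotvec(tool) [-2.2     0.0005  0.0008] shift now [0.0417 0.1694 0.0001] shift after rot [ 0.0417 -0.0998  0.1369]
```

View pics/z9.png

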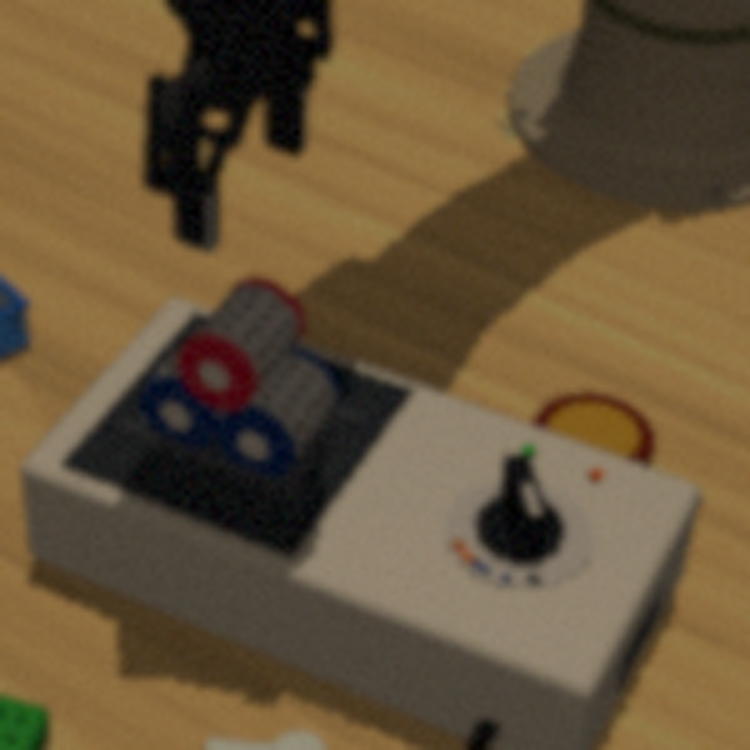

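The crimson canister rests on both blue ones: red disc at (215,372), blue discs at (260,442) and (180,412). Now I'll refine the dial position.

Run:
```python
from look import *
s=load("top0"); c=load("scene0")
cv=lambda X,Y,x0,y0,k:(x0+(X+.5)/k-.5, y0+(Y+.5)/k-.5)
print("skirt top",ray(s,*cv(196,270,240,160,5),.0925)[:2], "ring",ray(s,*cv(197,268,240,160,5),.085)[:2])
print("scene skirt",ray(c,*cv(521,255,270,165,5),.0925)[:2])
im=cv2.imread("pics/top0.png"); g=im[160:260,240:300].max(2); m=(g<55).astype('uint8'); n,l,a,ce=cv2.connectedComponentsWithStats(m)
for i in range(1,n):
    if a[i,4]>40: p=ce[i]+[240,160]; print(a[i],p,ray(s,*p,.095)[:2]); print(cv2.fitEllipse(np.argwhere(l==i)[:,::-1].astype(np.float32)))
crop("top0",262,195,295,228,18,"zd"); crop("scene0",355,190,395,230,15,"zds")
```

```text
skirt top [0.512  0.1753] ring [0.5137 0.1757]
scene skirt [0.518  0.1802]
[ 31  45  17  17 216] [278.9954 213.2269] [0.5127 0.1746]
((38.64688491821289, 52.90996551513672), (13.856874465942383, 14.555334091186523), 133.80935668945312)
```

View pics/zd.png

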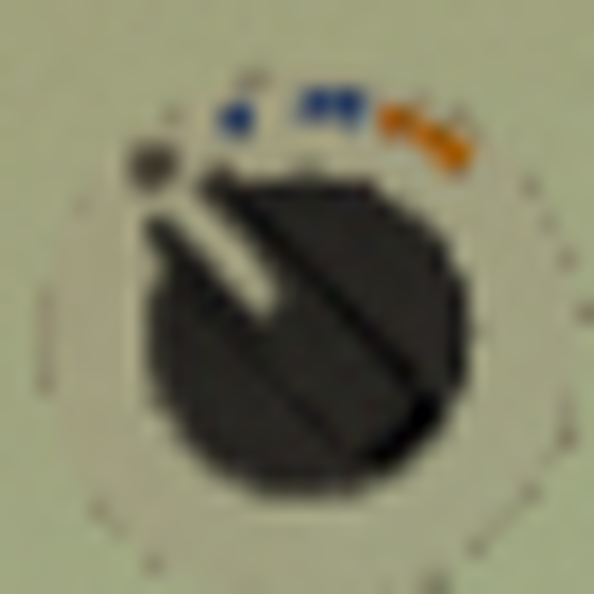

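View pics/zds.png

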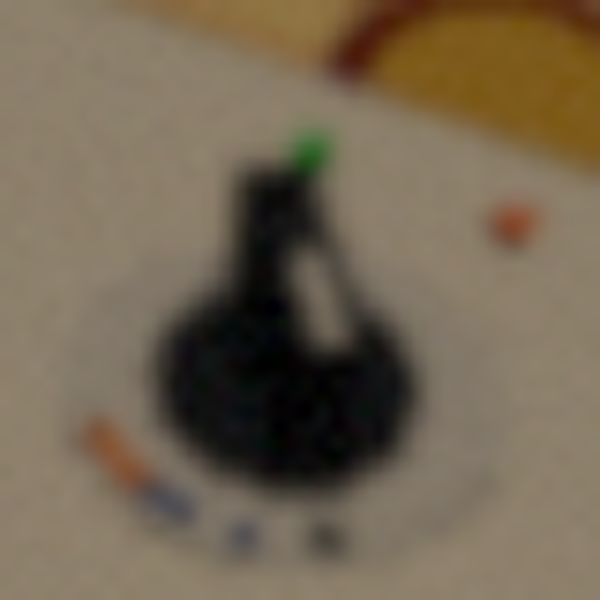

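Call:
drive_tool --pt "1 0 0.025 0 0 0 0" --pt "1 0 0.035 0 0 0 0" --pt "1 0 0.04 0 0 0 0" --pt "1 0 0.035 0 0 0 0" --pt "1 0 0.015 0 0 0 0" --pt "1 0 0 0 0 0 0"

```text
time_s: 12.95
tcp_pos: [0.5123, 0.1595, 0.2274]
tool_rot: [-0.051, 0.707, 0.05, 0.704]
force: [0.7, -0.5, 0.3]
finger_gap: 0.0855
```

The top crop shows the skirt centred at (308,335) and the pointer towards upper-left at the off mark; dial centre is about (0.5135, 0.1765). Now turn the wrist.

Call:
drive_tool --pt "1 0 0 0 -0.14 0 0" --pt "1 0 0 0 -0.14 0 0" --pt "1 0 0 0 -0.14 0 0" --pt "1 0 0 0 -0.14 0 0" --pt "1 0 0 0 -0.14 0 0" --pt "1 0 0 0 -0.14 0 0" --pt "1 0 0 0 -0.14 0 0" --pt "1 0 0 0 -0.14 0 0"

```text
time_s: 13.75
tcp_pos: [0.511, 0.1488, 0.2217]
tool_rot: [-0.428, 0.568, 0.428, 0.557]
force: [-0.2, -0.0, -0.1]
finger_gap: 0.0853
```

Run:
```python
from look import *
plan([.5135,.1765,.16],[2.347])
```

```text
t 13.75 tcp [0.511  0.1488 0.2217] gap 0.08526209079206432 F [-0.152  -0.0349 -0.1458] T [-0.0357 -0.0388 -0.0465]
q [ 0.1624  0.4867 -0.7796  2.0067  0.4559  0.8453  0.4241]
toolx [-0.013  -0.0088 -0.9999] jaw yaw 1.2998554918594463
jaw 2.347: rotvec(tool) [-1.0472 -0.0056 -0.0155] shift now [0.0614 0.0044 0.0281] shift after rot [ 0.0617 -0.0212  0.0181]
```

Call:
drive_tool --pt "1 0 0 0 -0.14 0 -0.008" --pt "1 0 0 0 -0.14 0 -0.005" --pt "1 0 0 0 -0.14 0 0" --pt "1 0 0 0 -0.14 0 0"

```text
time_s: 14.15
tcp_pos: [0.5109, 0.1416, 0.2186]
tool_rot: [0.572, -0.423, -0.569, -0.413]
force: [0.1, -0.5, 0.1]
finger_gap: 0.0854
```

Run:
```python
from look import *
plan([.5135,.1765,.16],[2.347])
```

```text
t 14.15 tcp [0.5109 0.1416 0.2186] gap 0.0854369602971862 F [ 0.1238 -0.4813  0.1486] T [-0.0485 -0.0015  0.0256]
q [ 0.2632  0.5331 -0.9302  2.0143  0.5676  0.8855  0.8952]
toolx [-0.0041 -0.0145 -0.9999] jaw yaw 1.8782457209510284
jaw 2.347: rotvec(tool) [-0.4688 -0.0104 -0.0111] shift now [ 0.0581 -0.0136  0.0332] shift after rot [ 0.0586 -0.0264  0.0231]
```

Call:
drive_tool --pt "1 0 0 0 -0.13 -0.005 -0.005" --pt "1 0 0 0 -0.13 -0.004 -0.004" --pt "1 0 0 0 -0.12 0 0" --pt "1 0 0 0 -0.06 0 0" --pt "1 0 0 0 0 0 0"

```text
time_s: 14.65
tcp_pos: [0.5105, 0.1326, 0.2144]
tool_rot: [-0.649, 0.281, 0.651, 0.275]
force: [-0.5, -0.7, 0.5]
finger_gap: 0.0853
```

Run:
```python
from look import *
plan([.5135,.1765,.16],[2.347])
```

```text
t 14.65 tcp [0.5105 0.1326 0.2144] gap 0.08530185869821844 F [-0.4603 -0.706   0.5018] T [-0.0076 -0.0139  0.0089]
q [ 0.3532  0.586  -1.0556  2.0211  0.6483  0.9255  1.2812]
toolx [-0.006 -0.006 -1.   ] jaw yaw 2.3340590072532335
jaw 2.347: rotvec(tool) [-0.0129 -0.0001 -0.0085] shift now [ 0.0541 -0.033   0.0296] shift after rot [ 0.0544 -0.0329  0.0292]
```

Call:
drive_tool --pt "1 0 -0.015 0.013 -0.012 0 -0.008" --pt "1 0.01 -0.012 0.011 0 0 0" --pt "1 0.01 -0.003 0.002 0 0 0" --pt "1 0 0 0 0 0 0" --pt "1 0 0 0 0 0 0"

```text
time_s: 15.15
tcp_pos: [0.5143, 0.167, 0.1909]
tool_rot: [-0.649, 0.28, 0.651, 0.276]
force: [-1.1, -1.5, 0.2]
finger_gap: 0.0856
```

Run:
```python
from look import *
plan([.5135,.1765,.145],[2.347])
```

```text
t 15.15 tcp [0.5143 0.167  0.1909] gap 0.08556846320244223 F [-1.0799 -1.5403  0.234 ] T [-0.0145 -0.0317 -0.0308]
q [ 0.259   0.6232 -1.0149  2.0186  0.6896  0.8955  1.1954]
toolx [-0.0037 -0.004  -1.    ] jaw yaw 2.3331668366708636
jaw 2.347: rotvec(tool) [-0.0138 -0.0003 -0.0054] shift now [ 0.0459 -0.0062  0.0075] shift after rot [ 0.0459 -0.0061  0.0074]
```

Call:
drive_tool --pt "1 0.01 -0.006 0.0073 -0.014 0 -0.005" --pt "1 0.018 0 0 0 0 0" --pt "1 0.015 0 0 0 0 0" --pt "1 0 0 0 0 0 0" --pt "1 0 0 0 0 0 0"

```text
time_s: 15.65
tcp_pos: [0.5137, 0.1759, 0.1455]
tool_rot: [0.652, -0.274, -0.652, -0.274]
force: [-0.3, 0.5, -0.2]
finger_gap: 0.0854
```

Run:
```python
from look import *
plan([.5135,.1765,.098],[2.347])
grab("scene","scene10"); grab("top","top10")
crop("scene10",310,100,440,250,5,"z10s");crop("top10",240,140,390,260,5,"z10t")
plan([.5135,.1765,.098],[2.347])
```

```text
t 15.65 tcp [0.5137 0.1759 0.1455] gap 0.08535917613027598 F [-0.2799  0.5184 -0.1767] T [-0.0048  0.0214  0.0303]
q [ 0.1989  0.6761 -0.9557  2.0576  0.7777  0.8175  1.1182]
toolx [ 0.001  -0.0004 -1.    ] jaw yaw 2.3464958449391453
jaw 2.347: rotvec(tool) [-0.0005 -0.001   0.0005] shift now [ 0.0475 -0.0002  0.0006] shift after rot [ 0.0475 -0.0002  0.0006]
t 15.75 tcp [0.5139 0.1759 0.1459] gap 0.08525153056822746 F [-0.1918  0.5726 -0.1599] T [ 0.0089 -0.0154  0.0081]
q [ 0.1994  0.6756 -0.956   2.0573  0.7777  0.8177  1.1183]
toolx [ 0.0016 -0.0003 -1.    ] jaw yaw 2.3461874338694595
jaw 2.347: rotvec(tool) [-0.0008 -0.0013  0.0009] shift now [ 0.0479 -0.0001  0.0008] shift after rot [ 0.0479 -0.0001  0.0008]
```

View pics/z10s.png

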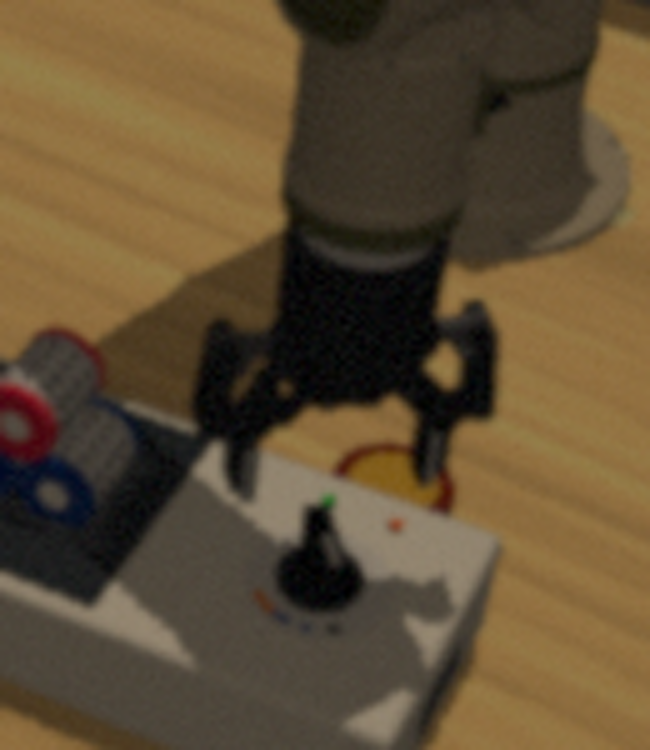

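View pics/z10t.png

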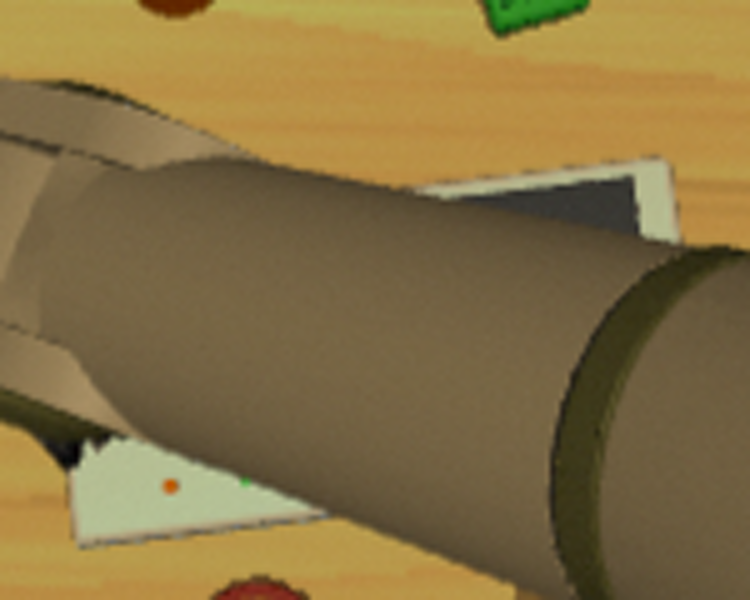

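The stack stands undisturbed at the left. The open fingers at (243,493) and (430,480) straddle the paddle at (320,530). I'll descend over the dial.

Call:
drive_tool --pt "1 0.015 0 0.0005 0 -0.001 0.001" --pt "0.8 0.015 0 0 0 0 0" --pt "0.7 0.011 0 0 0 0 0" --pt "0.7 0 0 0 0 0 0" --pt "0.7 0 0 0 0 0 0"

```text
time_s: 16.25
tcp_pos: [0.5145, 0.1765, 0.1032]
tool_rot: [0.653, -0.274, -0.651, -0.275]
force: [-0.2, -0.6, 0.4]
finger_gap: 0.0599
```

Run:
```python
from look import *
plan([.5135,.1765,.098],[2.347])
grab("scene","scene11")
crop("scene11",340,160,400,230,10,"z11s")
```

```text
t 16.25 tcp [0.5145 0.1765 0.1032] gap 0.05992395467399118 F [-0.2122 -0.6164  0.4381] T [-0.0242 -0.04   -0.0243]
q [ 0.1536  0.7264 -0.8921  2.0876  0.8645  0.7485  1.0432]
toolx [ 0.0025  0.0006 -1.    ] jaw yaw 2.3452853536301803
jaw 2.347: rotvec(tool) [-0.0017 -0.0013  0.0022] shift now [0.0052 0.0007 0.0008] shift after rot [0.0052 0.0007 0.0008]
```

View pics/z11s.png

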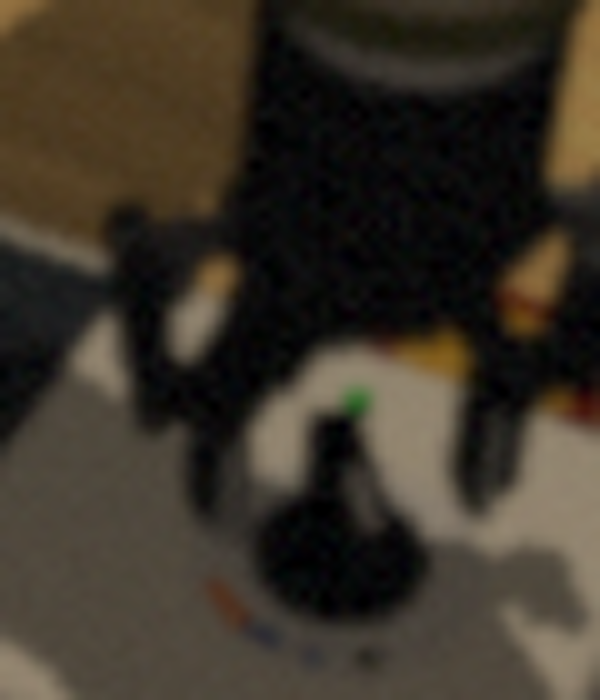

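The paddle at about (340,470) sits between the tips at (210,515) and (480,510). I'll close on it.

Call:
drive_tool --pt "0.7 0.003 0.0005 0.0008 0 0 0" --pt "0.5 0 0 0 0 0 0" --pt "0.35 0 0 0 0 0 0" --pt "0.25 0 0 0 0 0 0" --pt "0.15 0 0 0 0 0 0" --pt "0.05 0 0 0 0 0 0" --pt "0.05 0 0 0 0 0 0" --force 40

```text
time_s: 17.0
tcp_pos: [0.5143, 0.1769, 0.1015]
tool_rot: [0.653, -0.273, -0.65, -0.275]
force: [1.2, -0.5, -1.2]
finger_gap: 0.0133
```

Run:
```python
from look import *
plan([.5135,.1765,.1],[2.347])
```

```text
t 17.0 tcp [0.5143 0.1769 0.1015] gap 0.013323495503485553 F [ 1.1878 -0.5362 -1.1956] T [0.0826 0.0531 0.0601]
q [ 0.1503  0.7272 -0.8883  2.0908  0.8709  0.7425  1.0359]
toolx [ 0.0048  0.0013 -1.    ] jaw yaw 2.3447757274548406
jaw 2.347: rotvec(tool) [-0.0022 -0.0024  0.0044] shift now [0.0015 0.0008 0.0003] shift after rot [0.0015 0.0008 0.0003]
```

Call:
drive_tool --pt "0.05 0 0 0 0 0 0" --pt "0.05 0 0 0 0.07 0 0" --pt "0.05 0 0 0 0.07 0 0" --pt "0.05 0 0 0 0.07 0 0" --pt "0.05 0 0 0 0.07 0 0" --pt "0.05 0 0 0 0.0 0 0" --force 70

```text
time_s: 17.6
tcp_pos: [0.5145, 0.1767, 0.1016]
tool_rot: [0.607, -0.364, -0.604, -0.367]
force: [0.2, -0.0, 0.0]
finger_gap: 0.0129
```

Run:
```python
from look import *
plan([.5143,.1769,.101],[1.085])
```

```text
t 17.6 tcp [0.5145 0.1767 0.1016] gap 0.012855114420369095 F [ 0.2099 -0.0006  0.0356] T [ 0.0704 -0.0256  0.0826]
q [ 0.1101  0.7001 -0.8175  2.0929  0.8218  0.6995  0.7948]
toolx [ 0.0051  0.0011 -1.    ] jaw yaw 2.0548644004413212
jaw 1.085: rotvec(tool) [0.9699 0.0012 0.0053] shift now [0.0006 0.     0.0003] shift after rot [0.0006 0.0003 0.0001]
```

Call:
drive_tool --pt "0.05 0 0 0 0.1 0 0.002" --pt "0.05 0 0 0 0.1 0 0.002" --pt "0.05 0 0 0 0.1 0 0" --pt "0.05 0 0 0 0.1 0 0" --pt "0.05 0 0 0 0.1 0 0" --pt "0.05 0 0 0 0.1 0 0" --pt "0.05 0 0 0 0.1 0 0" --pt "0.05 0 0 0 0 0 0"

```text
time_s: 18.4
tcp_pos: [0.5146, 0.1758, 0.1016]
tool_rot: [-0.442, 0.553, 0.44, 0.553]
force: [1.4, -1.3, -1.2]
finger_gap: 0.0121
```

Run:
```python
from look import *
plan([.5143,.1769,.101],[1.085])
```

```text
t 18.4 tcp [0.5146 0.1758 0.1016] gap 0.01209839378136103 F [ 1.3758 -1.3248 -1.2349] T [-0.0211 -0.1565  0.1412]
q [-0.0018  0.6457 -0.6352  2.0966  0.6771  0.6111  0.231 ]
toolx [ 0.0013 -0.0022 -1.    ] jaw yaw 1.347051136035877
jaw 1.085: rotvec(tool) [ 0.2621 -0.0016  0.002 ] shift now [0.0006 0.0005 0.001 ] shift after rot [0.0006 0.0007 0.0008]
```

Call:
drive_tool --pt "0.05 0 0 0.001 0.08 0 0" --pt "0.05 0 0 0 0.08 0 0" --pt "0.05 0 0 0 0.06 0 0" --pt "0.05 0 0 0 0.02 0 0" --pt "0.05 0 0 0 0 0 0"

```text
time_s: 18.9
tcp_pos: [0.5145, 0.1756, 0.1016]
tool_rot: [-0.377, 0.6, 0.374, 0.598]
force: [-1.1, -0.3, 0.4]
finger_gap: 0.0124
```

Run:
```python
from look import *
plan([.5143,.1769,.101],[1.085])
grab("scene","scene12"); grab("top","top12")
crop("scene12",340,160,400,230,10,"z12s")
plan([.5143,.1769,.101],[1.085])
```

```text
t 18.9 tcp [0.5145 0.1756 0.1016] gap 0.012439305588281708 F [-1.1301 -0.348   0.3789] T [-0.0783 -0.1028  0.1159]
q [-0.0429  0.6312 -0.5731  2.0983  0.6253  0.5872  0.0549]
toolx [ 0.0005 -0.0049 -1.    ] jaw yaw 1.11993660322335
jaw 1.085: rotvec(tool) [ 0.0349 -0.0042  0.0027] shift now [0.0006 0.0008 0.0011] shift after rot [0.0006 0.0008 0.0011]
t 19.0 tcp [0.5145 0.1756 0.1016] gap 0.012507950195832432 F [-1.022  -1.1681  1.4666] T [-0.0768 -0.1065  0.0324]
q [-0.0427  0.6312 -0.5733  2.0982  0.6252  0.5871  0.0546]
toolx [ 0.0004 -0.0048 -1.    ] jaw yaw 1.1195398421973946
jaw 1.085: rotvec(tool) [ 0.0345 -0.0041  0.0026] shift now [0.0006 0.0008 0.0011] shift after rot [0.0006 0.0008 0.0011]
```

View pics/z12s.png

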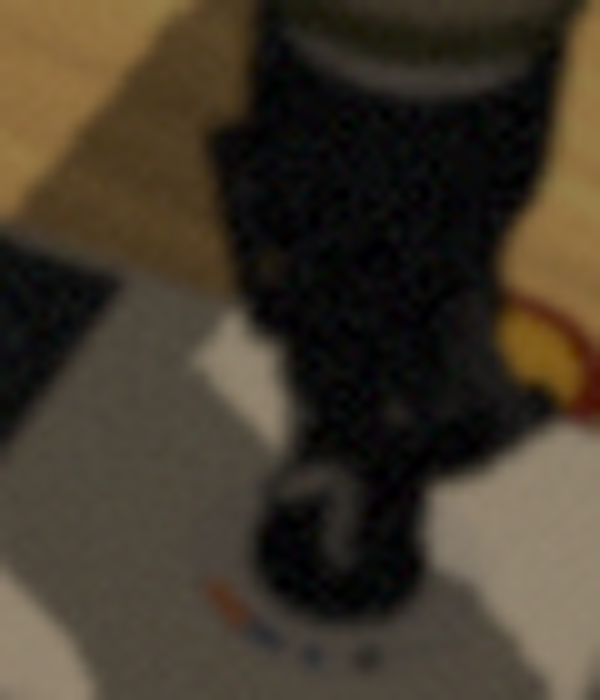

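View pics/top12.png

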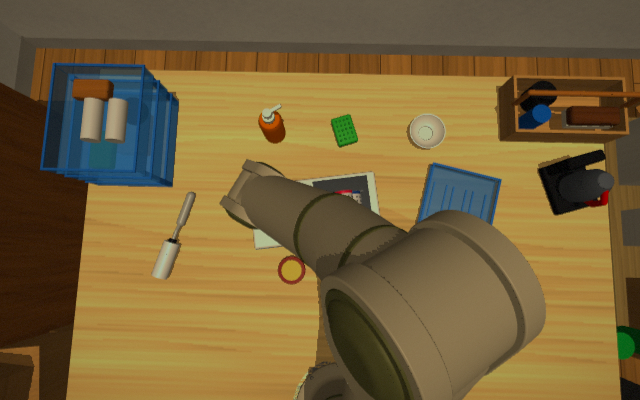

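Run:
```python
from look import *
for f in("scene11","scene12"):
    im=cv2.imread(f"pics/{f}.png")[195:232,355:395]; im=cv2.convertScaleAbs(im,alpha=2.2); cv2.imwrite(f"pics/e_{f}.png",cv2.resize(im,None,fx=15,fy=15,interpolation=cv2.INTER_CUBIC))
s=load("scene12"); d=np.array([.5135,.176,0])
# expected pointer tip at top and at skirt level for angles
for a in(0,.42,.84,1.26):
    w=.146+.63-a; u=np.array([np.cos(w),np.sin(w),0])
    print(a,[[round(float((q-o+.5)*15-.5)) for q,o in zip(proj(s,d+u*.023+[0,0,z]),(355,195))] for z in(.1235,.0925)])
```

```text
0 [[329, 262], [311, 385]]
0.42 [[273, 258], [256, 382]]
0.84 [[221, 239], [206, 363]]
1.26 [[184, 207], [169, 331]]
```

View pics/e_scene11.png

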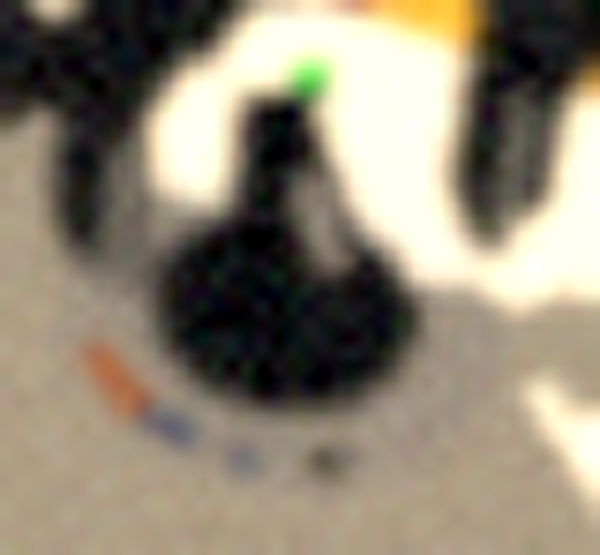

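View pics/e_scene12.png

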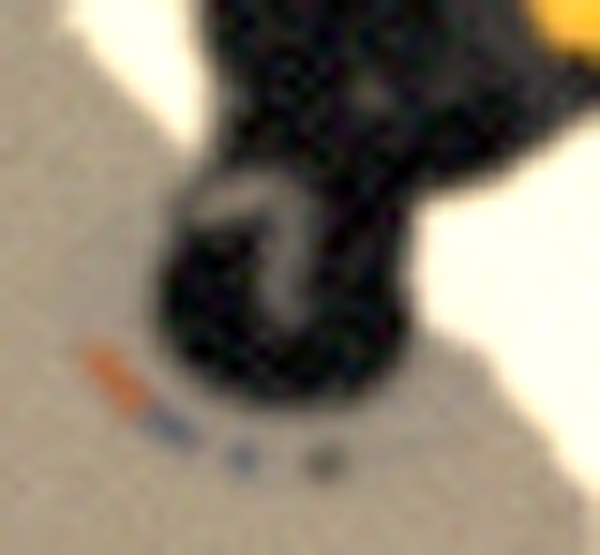

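In the brightened crop the pointer's white line ends at (190,215). The projections are (184,207) for the third stop and (221,239) for the second, so the dial is just short of 1.26. I'll add a little.

Call:
drive_tool --pt "0.05 0 0 0.001 0.045 -0.004 0.002" --pt "0.05 0 0 0 0 0 0" --pt "0.05 0 0 0 0 0 0"

```text
time_s: 19.3
tcp_pos: [0.5145, 0.1755, 0.1016]
tool_rot: [-0.362, 0.608, 0.361, 0.607]
force: [0.2, -0.9, 2.1]
finger_gap: 0.0125
```

Run:
```python
from look import *
plan([.5143,.1769,.101],[1.08])
grab("scene","scene13"); grab("top","top13")
plan([.5143,.1769,.101],[1.08])
im=cv2.imread("pics/scene13.png")[195:232,355:395]; im=cv2.convertScaleAbs(im,alpha=2.2); cv2.imwrite("pics/e13.png",cv2.resize(im,None,fx=15,fy=15,interpolation=cv2.INTER_CUBIC))
```

```text
t 19.3 tcp [0.5145 0.1755 0.1016] gap 0.012533406994673344 F [ 0.1968 -0.87    2.0901] T [-0.1389 -0.0673  0.1089]
q [-0.047   0.6289 -0.5634  2.0988  0.612   0.5806  0.0228]
toolx [-0.0006 -0.0015 -1.    ] jaw yaw 1.0731578094147203
jaw 1.080: rotvec(tool) [-0.0068 -0.0016  0.0002] shift now [0.0006 0.0008 0.0011] shift after rot [0.0006 0.0008 0.0011]
t 19.4 tcp [0.5145 0.1755 0.1016] gap 0.012563960607645036 F [-0.7609 -2.3911  1.4309] T [-0.2618 -0.0681  0.119 ]
q [-0.0471  0.6289 -0.5633  2.0988  0.612   0.5806  0.0227]
toolx [-0.0006 -0.0016 -1.    ] jaw yaw 1.0731960345543354
jaw 1.080: rotvec(tool) [-0.0068 -0.0017  0.0002] shift now [0.0006 0.0008 0.0011] shift after rot [0.0006 0.0008 0.0011]
```

View pics/e13.png

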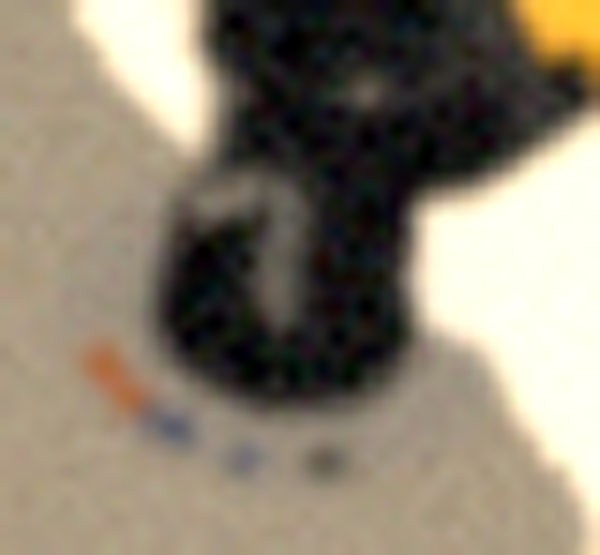

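View pics/scene13.png

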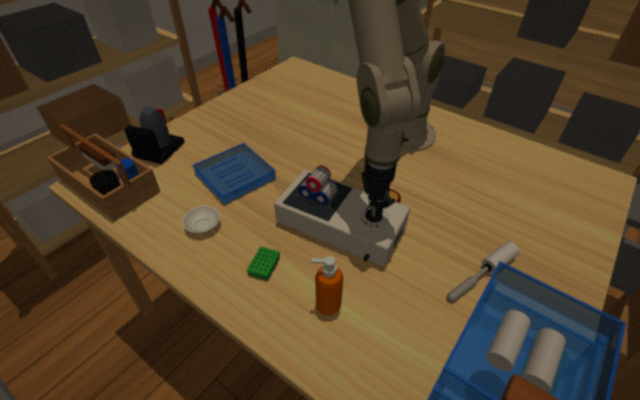

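The pointer's line now ends at (187,210), which matches the projection for the third stop (184,207). The stack stands at scene (318,185) and nothing else has moved. The dial holds steady, so I'll hand in.

Run:
```python
from look import *
print(env.sign_off()); plan([.5143,.1769,.101],[1.08])
```

```text
the job is handed in; nothing more can be done
None
the job is handed in; nothing more can be done
```

I lifted the crimson canister out of the tray by its ends, set it in the gap on the two blue ones and let go. I then turned the dial clockwise to the third stop and handed the job in at 19.4 s while still gripping it.

- **Stack:** the last scene picture shows the crimson canister resting on both blue ones, with the blue ones in their seats. The bystanders in view had not visibly moved. The polish tin is partly hidden by the gripper there, but an overhead picture just before the last small turn shows it in place.
- **Dial:** by the wrist's turn the dial is at about 1.27 rad. The pointer line in the picture falls within about half a camera pixel of where 1.26 rad should put it. The jaw angle and position stayed the same over the last two readings.
- **Disagreements:** the two cameras differed by 2 to 4 mm on where the canister sat in the grip, so I split the difference. The canister centred itself as it was lowered. I had no independent reading of the dial's actual angle.

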